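# Set the foam-cutting angle board on its tall spacer block

### The arm

A 6-joint arm with a two-finger parallel gripper is mounted at the origin on the work surface. World frame = base frame: x ahead of the robot, y to its left, z up, the work surface at z = 0. Lengths are in m, angles in rad, forces in N, time in s.
With the tool pointing down it reaches from about 0.35 to 0.775 m from the base axis. Payload 7.3 kg.
Tool frame: the origin (TCP) lies between the finger pads; the fingertips stand tip_reach ahead of it and the grasp point (between the pads) lies 8 mm behind it (tip_reach is the distance from the TCP to the fingertips, in m); z points along the fingers, x is the direction in which the jaws open and shut, and the axes are right-handed (so a half turn about z gives the same grasp; the last joint's range is limited). The gripper opens to 92 mm and grips with 3 to 60 N. Pads are 19 mm wide; open, the fingers measure 130 mm over their backs; the gripper's body (75 mm by 190 mm) begins 47 mm behind the grasp point.
Start: joints at [-0.146, 0.342, 1.524, -0, 1.275, -0.146], TCP at [0.525, 0, 0.199] pointing down, gripper open.
Joint ranges: [-2.53, 2.53], [-0.77, 2.02], [0.04, 2.7], [-1, 4.14], [0.28, 2.66], [-3.11, 3.11]. Speed limits (rad/s): [2.57, 2.57, 3.14, 3.14, 3.14, 3.14].

### API

Orientations are given as a unit quaternion [w, x, y, z].
In Python, from rig import sense, get_image, finish_job, tip_reach gives the robot as it stands. The module is installed in compiled form; this text tells all that it offers.
- The arm moves only by the shell command python3 -m creep 'ROWS' [OPENING]. ROWS is JSON, one flat list of numbers, 6 for each row, row after row: the shift along the tool's x, y, z in cm, then the turn, a rotation vector about the tool's x, y, z in rad. In form: [x, y, z, ax, ay, az, x, y, z, ax, ay, az, ...]. A call has 1 to 12 rows; each row shifts and turns the commanded pose from where the row before left it, along the tool's axes as they then stand; what a row does not reach is not made up. A row lasts 1/10 s, in which the tool goes at most 50 mm and 8.59 degrees, less where a joint would pass 70% of its speed; a pose out of reach is approached as far as the arm can. A call is refused whole if a number of a shift passes 5 or a number of a turn 0.15, either way. A call with a gripper value outside its range is refused whole. OPENING is the opening, from 0 (shut) to 1 (fully open), set as the call begins (- or left out, the last holds). The fingers move at their own pace and stop on an object; the grip force is fixed at half the most. Time passes only in rows, so rows that do not move let the fingers close. It gives the time, the measured TCP pose, the force and the opening at its end, in the units of the state.
- sense(): the state, without advancing time (a new reading comes with each control period).
- get_image(name): name is "scene" or "side" or "wrist"; returns a dict with "frame" (420x560x3 uint8, red, green, blue), "fx", "fy", "cx", "cy" (pixels), "world_from_camera" (4x4, takes a point from camera to world coordinates); the wrist camera has in their place "T_tool_cam" (4x4, takes a point from camera to tool coordinates, whose origin is the TCP and whose axes are the tool frame's). Camera axes: x right, y down, z forward; pixel columns grow to the right and rows downward; lengths in m; the calibration is good to about 2 mm. A picture is of the moment at which its call begins: read the wrist's pose just before it. There is no depth.
- finish_job(): hands the job in, once; it reports no verdict.
The state is a dict: "time": time; "qpos": joint angles; "qvel": joint speeds; "joint_torque": joint torques, N m; "eef_pos": TCP position; "tcp_rot": TCP orientation; "ft_force": force on the tool from outside, world axes, zero at the start; "ft_torque": the same for the moment, N m; "width": finger opening in m.
Only numpy, scipy, OpenCV 4.12 (cv2) and the standard library are available. Lean on these libraries where they do the work, as an engineer would, in place of code of your own. Each camera call takes 0.05 s, during which the arm holds its last target.

### The job

Set the plywood angle board to its steep slope: fold its hinged leaf up to the stop, stand the tallest of the three beech spacer blocks (red top) under it, square on the middle of the baseboard and pushed right back against the cleat, let go of it, then fold the leaf back down until it rests firmly on the block. Leave the other two spacers and everything else on the bench where they are.

Things in the scene. Friction and masses are not known exactly. Their poses are not given: they have to be found in the camera images.
- board: The angle board, fixed on the bench: plywood baseboard 240 (x) x 220 (y) mm, its top 12 mm above the bench. Origin on the bench; x points from the open mouth (where the leaf's free edge is) to the hinge at the back, z up. It reaches from x = -105 to +135 mm. A beech cleat 160 mm long (y), 12 mm high, lies across it from x = 0 to 15 mm. Thin dark lines at y = -30 and 30 mm mark the middle.
- seat (a point): Point on the baseboard's top (12 mm above the bench), at the middle of the cleat's face (x = 0); axes as the board's. The spacer block stands on the mouth side of it (-x), its 70 mm length along x, its far end face touching the cleat.
- leaf_hinge (a point): Middle of the hinge axis, 127.5 mm along the board's x from its origin, 26 mm above the bench. The axis runs along the board's y; the leaf's underside plane passes through it.
- leaf (a joint): Angle of the hinged leaf, rad: 0 = level, grows as its free edge is folded up, hard stop at 0.785 (fence meets two steel lugs). Plywood, 270 mm from hinge to free edge, 200 wide, 10 thick, 0.4 kg; fence 22 mm high on top, near the hinge. Stiff hinge: it stays where it is left; about 6 N at the free edge fold it up, 1 to 3 N down. Starts partly raised, nothing under it. Rests at 0.546 on the tall block.
- leaf_edge (a point): Middle of the leaf's free edge, at its underside; it moves with the leaf. At the start it is 63 to 101 mm above the bench and 27 to 35 mm out beyond the baseboard's front.
- spacer_tall: The spacer to use: a beech block 70 (x) x 45 (y) x 90 mm tall with its top painted red, standing upright, loose, about 0.2 kg. Origin at the centre of its underside, z up its height. It looks and works the same turned by half a turn.
- spacer_mid: Shorter spacer, not to be used: 70 x 45 x 70 mm tall, yellow top. Origin at the centre of its underside.
- spacer_low: Shortest spacer, not to be used: 70 x 45 x 50 mm tall, blue top. Origin at the centre of its underside.
- foam_offcut: Bystander: white foam offcut 55 x 50 x 55 mm. Origin at the centre of its underside.
- foam_model: Bystander: white stepped foam model on a small wooden pallet, 120 x 115 x 115 mm. Origin at the centre of its underside.
- stapler: Bystander: black and grey stapler, 135 x 36 x 55 mm. Origin at the centre of its underside.
- hole_punch: Bystander: black and grey hole punch, 150 x 125 x 100 mm. Origin at the centre of its underside.
- pen_cup: Bystander: black cup of pens, 80 mm across, 95 mm tall (pens to 180 mm). Origin at the centre of its underside.
- tape_dispenser: Bystander: black tape dispenser, 150 x 58 x 96 mm. Origin at the centre of its underside.
Things that resemble listed ones, but are neither listed nor needed, are in the scene too. What is shaped like the spacer_tall but turquoise is not meant.

How it is judged:
By the outcome, as a careful person would: the job done as asked, in the order asked, and still so for the second after the job is handed in, with the robot touching nothing.
It also fails if it takes over 61 s, if anything falls off the work surface, if the arm or the gripper's body presses on something with over 40 N, if the wrist force passes 120 N, or if a joint passes its speed limit or range.

## Working session

There is one attempt and no reset: what is moved stays moved. The work goes in short steps, Python scripts to look and compute and a shell command to move; the robot and the scene stay as the last step left them, time stands still between calls to the robot, and variables do not carry over. Pictures are saved under pics/ and viewed, and the job is handed in when it is done.

```bash
mkdir -p pics; python3 - <<'E'
from rig import *
import cv2,json,numpy as np
print(sense(), tip_reach)
for n in ("scene","side","wrist"):
    d=get_image(n); cv2.imwrite(f"pics/{n}0.png",d["frame"][:,:,::-1])
    print(n,{k:np.round(v,4).tolist() for k,v in d.items() if k!="frame"})
    np.savez(f"pics/{n}0.npz",**d)
E
```

```text
{'time': 0.0, 'qpos': array([-1.45996405e-01,  3.42717535e-01,  1.52500517e+00,  1.28797955e-05,
        1.27537871e+00, -1.46039855e-01]), 'qvel': array([ 7.73849329e-04, -4.08819599e-04,  1.64178650e-04, -3.52167982e-04,
        6.55493535e-05,  1.06818519e-03]), 'joint_torque': array([ 7.61924657e-04, -4.31245601e+01, -2.44219762e+01,  7.17750052e-02,
        5.59406646e-02, -1.04314388e-04]), 'eef_pos': array([5.24563958e-01, 9.25653597e-05, 1.98651811e-01]), 'tcp_rot': array([-1.15856871e-04,  9.99999715e-01,  1.98451157e-05, -7.45461132e-04]), 'ft_force': array([-0.02866742,  0.35978256,  1.03192454]), 'ft_torque': array([-0.01056795,  0.04046481,  0.02545907]), 'width': 0.09144448393841698} 0.011
scene {'fx': 389.163, 'fy': 389.163, 'cx': 277.318, 'cy': 207.83, 'world_from_camera': [[0.5154, 0.5311, -0.6725, 1.4661], [0.8569, -0.3263, 0.399, -0.5141], [-0.0075, -0.7819, -0.6233, 0.8877], [0.0, 0.0, 0.0, 1.0]]}
side {'fx': 399.7209, 'fy': 399.7209, 'cx': 283.9408, 'cy': 213.6366, 'world_from_camera': [[0.8331, -0.3444, 0.4329, 0.0405], [-0.5531, -0.5092, 0.6594, -0.7592], [-0.0067, -0.7887, -0.6147, 0.7865], [0.0, 0.0, 0.0, 1.0]]}
wrist {'fx': 369.3448, 'fy': 369.3448, 'cx': 277.0667, 'cy': 216.121, 'T_tool_cam': [[1.0, 0.0004, 0.0007, 0.0003], [-0.0006, 0.9607, 0.2777, -0.0751], [-0.0005, -0.2777, 0.9607, -0.1844], [0.0, 0.0, 0.0, 1.0]]}
```

View pics/scene0.png

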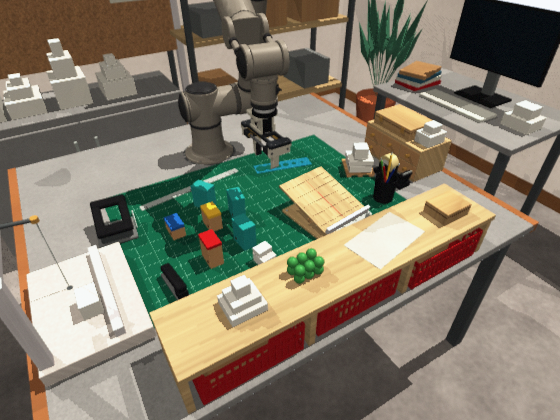

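View pics/side0.png

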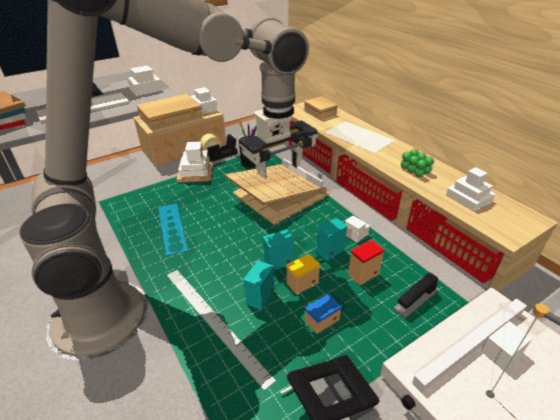

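View pics/wrist0.png

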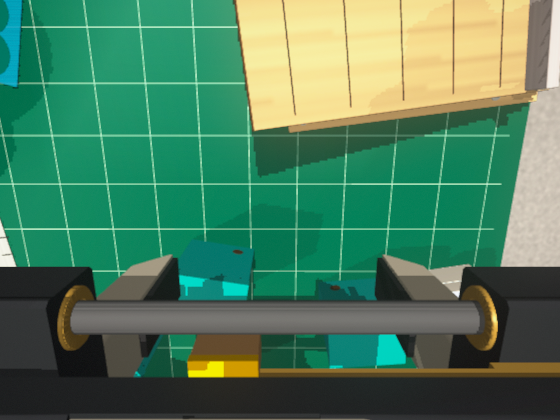

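```bash
python3 - <<'E'
import cv2
a=cv2.imread("pics/scene0.png"); b=cv2.imread("pics/side0.png")
cv2.imwrite("pics/c1.png",cv2.resize(a[140:300,130:400],None,fx=2.95,fy=2.95,interpolation=cv2.INTER_CUBIC))
cv2.imwrite("pics/c2.png",cv2.resize(b[140:340,210:450],None,fx=3,fy=3,interpolation=cv2.INTER_CUBIC))
E
```

```text
(no output)
```

View pics/c1.png

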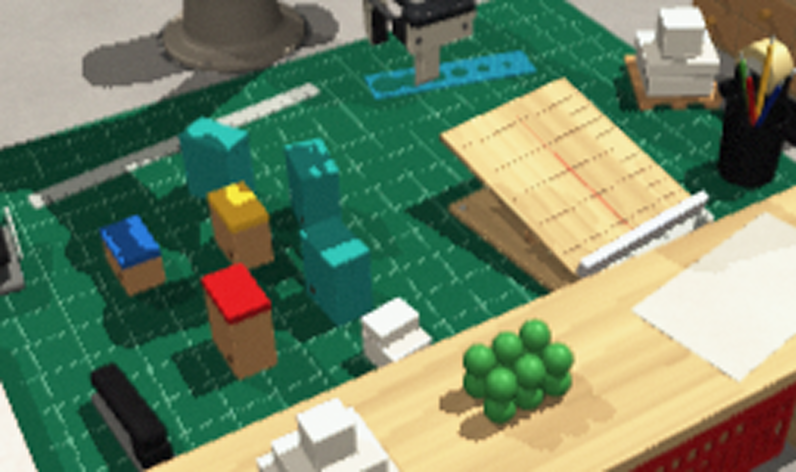

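View pics/c2.png

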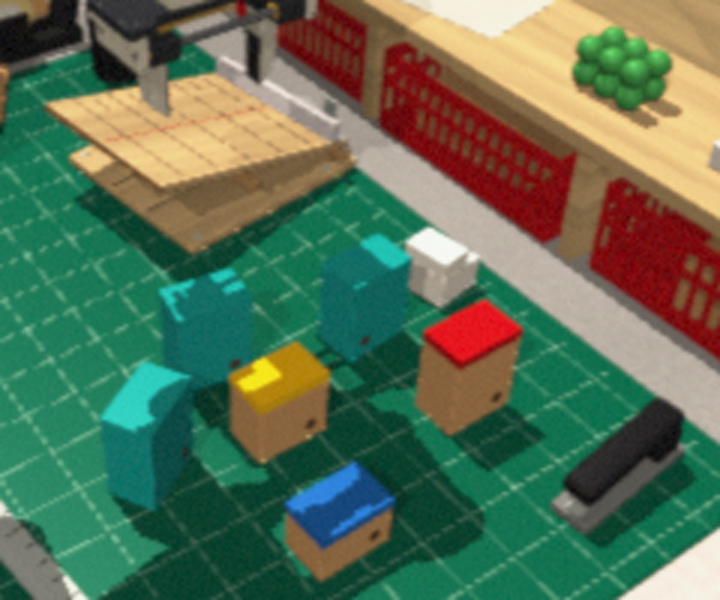

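```bash
cat > h.py <<'E'
import numpy as np,cv2
def load(n): return dict(np.load(f"pics/{n}.npz"))
def ray(d,uv,T=None):
    T=d["world_from_camera"] if T is None else T
    v=np.array([(uv[0]-d["cx"])/d["fx"],(uv[1]-d["cy"])/d["fy"],1.])
    return T[:3,3],T[:3,:3]@v
def onz(d,uv,z,T=None):
    o,v=ray(d,uv,T); return o+v*(z-o[2])/v[2]
def proj(d,p,T=None):
    T=d["world_from_camera"] if T is None else T
    q=np.linalg.inv(T)@np.append(p,1); return np.array([d["fx"]*q[0]/q[2]+d["cx"],d["fy"]*q[1]/q[2]+d["cy"]])
def redtop(d,z=0.09,T=None,box=None):
    f=cv2.cvtColor(d["frame"],cv2.COLOR_RGB2HSV)
    m=(((f[...,0]<6)|(f[...,0]>174))&(f[...,1]>150)&(f[...,2]>60)).astype(np.uint8)
    if box is not None:
        k=np.zeros_like(m);k[box[1]:box[3],box[0]:box[2]]=1;m*=k
    c=max(cv2.findContours(m,0,1)[0],key=cv2.contourArea)[:,0,:]
    P=np.array([onz(d,p,z,T)[:2] for p in c.astype(float)])
    (cx,cy),(w,h),a=cv2.minAreaRect((P*1000).astype(np.float32))
    if w<h: w,h,a=h,w,a+90
    return (cx,cy),(w,h),(a+90)%180-90,c
E
python3 - <<'E'
from h import *
for n,b in (("scene0",(190,220,235,260)),("side0",(340,230,400,275))):
    d=load(n); r=redtop(d,box=b); print(n,r[:3])
# baseboard/leaf by side crop guesses
d=load("side0")
def s(u,v): return (210+u/3,140+v/3)
print("base front-near corner top z12",onz(d,s(195,247),.006), "front-far",onz(d,s(72,157),.012),"back near",onz(d,s(352,160),.012))
E
python3 - <<'E'
import cv2
a=cv2.imread("pics/scene0.png"); b=cv2.imread("pics/side0.png")
cv2.imwrite("pics/c3.png",cv2.resize(a[160:245,270:380],None,fx=7,fy=7,interpolation=cv2.INTER_CUBIC))
cv2.imwrite("pics/c4.png",cv2.resize(b[145:230,215:335],None,fx=6.5,fy=6.5,interpolation=cv2.INTER_CUBIC))
E
```

```text
scene0 ((626.2886352539062, -252.89541625976562), (82.58645629882812, 49.985321044921875), 0.4033655524253845)
side0 ((621.0419921875, -256.2671813964844), (77.61943817138672, 53.416934967041016), 1.0248615741729736)
base front-near corner top z12 [0.54299163 0.05705159 0.006     ] front-far [0.51062865 0.26418983 0.012     ] back near [0.76840305 0.08234042 0.012     ]
```

View pics/c3.png

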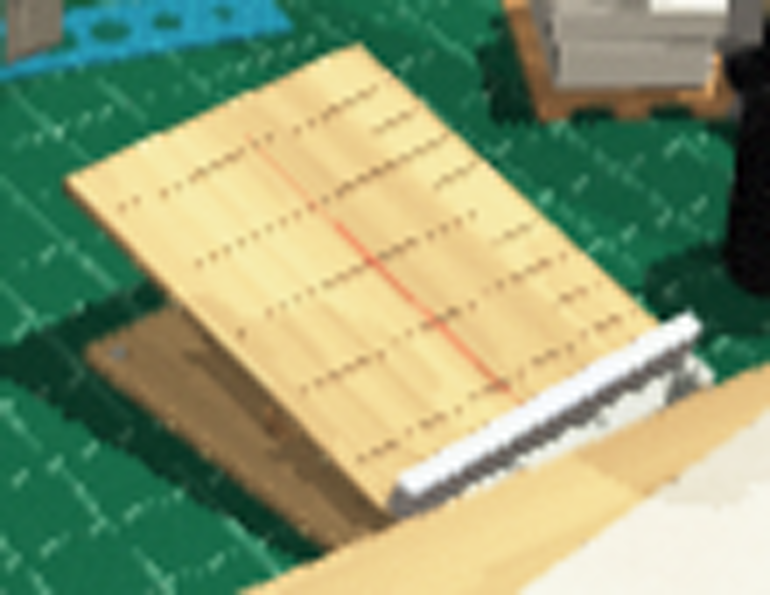

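View pics/c4.png

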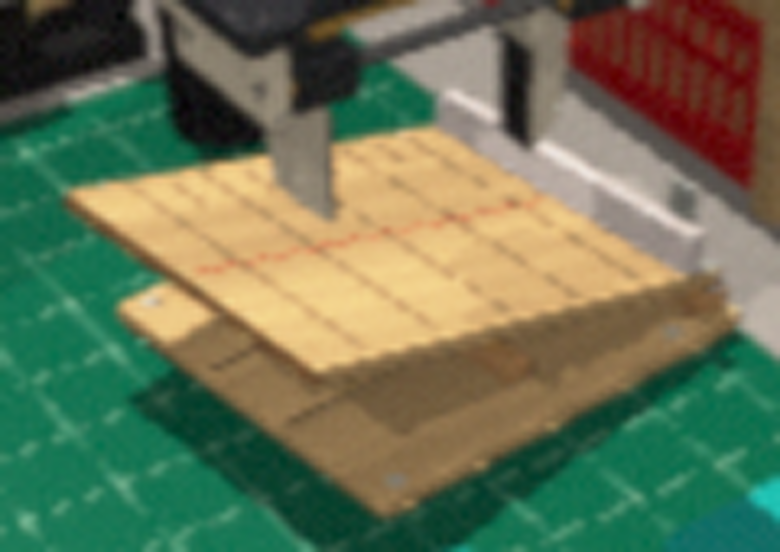

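```bash
python3 - <<'E'
from h import *
d=load("side0");e=load("scene0")
s=lambda u,v:(215+(u+.5)/6.5-.5,145+(v+.5)/6.5-.5)
c=lambda u,v:(270+(u+.5)/7-.5,160+(v+.5)/7-.5)
N=onz(d,s(387,503),.012);F=onz(d,s(118,306),.012);B=onz(d,s(742,312),.012);N2=onz(e,c(85,350),.012)
print("N",N,N2,"F",F,"B",B)
print("yaw front",np.degrees(np.arctan2(-(F-N)[0],(F-N)[1])),np.linalg.norm(F-N),"yaw side",np.degrees(np.arctan2((B-N)[1],(B-N)[0])),np.linalg.norm(B-N))
def tri(p,q):
    A=[];b=[]
    M=np.zeros((3,3));r=np.zeros(3)
    for o,v in (ray(d,p),ray(e,q)):
        v=v/np.linalg.norm(v);P=np.eye(3)-np.outer(v,v);M+=P;r+=P@o
    x=np.linalg.solve(M,r);return x,[np.linalg.norm((np.eye(3)-np.outer(v,v)/(v@v))@(x-o)) for o,v in (ray(d,p),ray(e,q))]
a=tri(s(322,373),c(66,181)); f=tri(s(68,197),c(360,45))
print("leaf near",a,"far",f); v=f[0]-a[0]; print(np.linalg.norm(v),np.degrees(np.arctan2(-v[0],v[1])))
E
```

```text
N [0.53785035 0.05382139 0.012     ] [0.53810192 0.05472485 0.012     ] F [0.50895488 0.27019255 0.012     ] B [0.77507617 0.08318529 0.012     ]
yaw front 7.606606935683862 0.21829207097919862 yaw side 7.056202036114223 0.2390362499402363
leaf near (array([0.50908249, 0.06070697, 0.09702434]), [np.float64(0.0011774398382349267), np.float64(0.001177439838234802)]) far (array([0.48301219, 0.26088475, 0.09542991]), [np.float64(0.002066858985692686), np.float64(0.0020668589856928103)])
0.20187458385346047 7.420192669216532
```

```bash
python3 -m creep '[0,0,0,0,0,-0.142, 0,0,0,0,0,-0.142, 0,0,0,0,0,-0.142, 0,0,0,0,0,-0.142, 0,0,0,0,0,-0.142, 0,0,0,0,0,-0.142, 0,0,0,0,0,-0.142, 0,0,0,0,0,-0.142, 0,0,0,0,0,-0.142, 0,0,0,0,0,-0.142, 0,0,0,0,0,-0.142, 0,0,0,0,0,-0.142]' 0
python3 -c "
from rig import *
s=sense();print(s['qpos'],s['tcp_rot'])"
python3 -m creep '[0,-2,-2,-0.1,0,0, 0,-2,-2,-0.1,0,0, 0,-2,0,-0.1,0,0, 0,0,0,-0.1,0,0,0,0,0,0,0,0]'
python3 -c "
from rig import *
s=sense();print(s['qpos'],s['tcp_rot'],s['eef_pos'])"
```

```text
time: 1.35
eef_pos: [0.5248, 0.0, 0.199]
tcp_rot: [-0.0, 0.656, 0.755, -0.0]
ft_force: [-0.1, 0.2, 0.3]
width: 0.002
[-1.46018160e-01  3.42321032e-01  1.52451668e+00 -9.12544461e-06
  1.27539829e+00 -1.85587301e+00] [-2.68489185e-04  6.56272233e-01  7.54524124e-01 -1.77220394e-04]
time: 1.85
eef_pos: [0.461, -0.0078, 0.2322]
tcp_rot: [0.13, 0.646, 0.737, 0.149]
ft_force: [0.2, 0.7, -0.3]
width: 0.0006
[-0.31285562 -0.03638523  1.97007369  0.2240908   0.85710068 -2.13212729] [0.13023169 0.64606402 0.73709874 0.14942032] [ 0.46097049 -0.00781942  0.23220773]
```

```bash
cat > kin.py <<'E'
import numpy as np
from scipy.spatial.transform import Rotation as Ro
from scipy.optimize import least_squares
Q=np.array([[-.146018,.342321,1.524517,0,1.275398,-1.855873],[-0.31285562,-0.03638523,1.97007369,0.2240908,0.85710068,-2.13212729]])
P=np.array([[.5248,0,.199],[.46097049,-.00781942,.23220773]])
W=np.array([[-2.68489185e-04,6.56272233e-01,7.54524124e-01,-1.77220394e-04],[0.13023169,0.64606402,0.73709874,0.14942032]])
def rots(q): return Ro.from_euler('z',q[0])*Ro.from_euler('y',q[1]+q[2])*Ro.from_euler('z',q[3])*Ro.from_euler('y',q[4])*Ro.from_euler('z',q[5])
C=rots(Q[0]).inv()*Ro.from_quat(W[0],scalar_first=True)
def fk(p,q):
    h,a,b,L,d=p
    w=np.array([a*np.sin(q[1])+b*np.sin(q[1]+q[2]),d,h+a*np.cos(q[1])+b*np.cos(q[1]+q[2])])
    R=rots(q)
    return Ro.from_euler('z',q[0]).apply(w)+R.apply([0,0,L]),R*C
def fit(Q,P):
    return least_squares(lambda p:np.concatenate([fk(p,q)[0]-x for q,x in zip(Q,P)]),[.3,.4,.4,.3,.07])
LO=[-2.53,-.77,.04,-1,.28,-3.11];HI=[2.53,2.02,2.7,4.14,2.66,3.11]
def ik(p,pos,R,q0):
    f=lambda q:np.concatenate([(fk(p,q)[0]-pos)*10,(fk(p,q)[1]*R.inv()).as_rotvec()*3])
    s=least_squares(f,np.clip(q0,np.array(LO)+.01,np.array(HI)-.01),bounds=(LO,HI));return s.x,np.abs(s.fun).max()
E
python3 - <<'E'
from kin import *
print((rots(Q[1])*C*Ro.from_quat(W[1],scalar_first=True).inv()).as_rotvec())
s=fit(Q,P);print(s.x,s.fun); np.save("kp.npy",s.x)
O=np.array([.6278,.1762]);
def pose(bx,by,z,tilt,yaw):
    X=np.array([np.cos(yaw),np.sin(yaw)]);Y=np.array([-X[1],X[0]])
    zz=np.array([*(X*np.sin(tilt)),-np.cos(tilt)]);x=np.array([*Y,0]);return Ro.from_matrix(np.c_[x,np.cross(zz,x),zz])
yaw=.13;X=np.array([np.cos(yaw),np.sin(yaw)])
for tilt in (0.2,.4,.5,.6,.7):
  for nm,xy,z,yw in (("lift0",O-.14*X,.06,yaw),("pre",O-.2*X,.13,yaw),("place",O-.05*X,.075,yaw),("liftend",O-.06*X,.2,yaw),("pick",np.array([.603,-.2546]),.075,.01)):
    R=pose(0,0,0,tilt,yw)
    q,e=ik(s.x,np.array([*xy,z]),R,Q[1]); print(tilt,nm,np.round(q,2),round(e,3))
E
```

```text
[-8.95027025e-06  1.29872966e-06 -9.34727554e-07]
[0.16496391 0.51347134 0.36283744 0.34395157 0.07650757] [-1.82437346e-06  1.51221144e-04 -1.61708586e-04 -1.23812807e-05
 -1.52960803e-04  1.61707712e-04]
0.2 lift0 [ 0.17  0.35  1.98 -0.01  0.61 -1.52] 0.0
0.2 pre [ 0.17  0.16  2.01 -0.01  0.77 -1.52] 0.0
0.2 place [ 0.16  0.47  1.72 -0.01  0.75 -1.53] 0.0
0.2 liftend [ 0.16  0.35  1.54 -0.01  1.06 -1.54] 0.0
0.2 pick [-0.57  0.57  1.54  0.14  0.87 -2.24] 0.0
0.4 lift0 [ 0.18  0.29  2.17 -0.06  0.29 -1.47] 0.0
0.4 pre [ 0.18  0.07  2.19 -0.04  0.48 -1.48] 0.0
0.4 place [ 0.17  0.4   1.92 -0.03  0.42 -1.51] 0.0
0.4 liftend [ 0.17  0.24  1.75 -0.02  0.75 -1.52] 0.0
0.4 pick [-0.64  0.5   1.74  0.42  0.62 -2.53] 0.0
0.5 lift0 [ 0.19  0.27  2.17 -0.15  0.28 -1.37] 0.201
0.5 pre [ 0.19  0.04  2.28 -0.09  0.33 -1.43] 0.0
0.5 place [ 0.17  0.37  2.   -0.07  0.28 -1.46] 0.041
0.5 liftend [ 0.17  0.2   1.85 -0.03  0.59 -1.51] 0.0
0.5 pick [-0.68  0.47  1.84  0.66  0.53 -2.78] 0.0
0.6 lift0 [ 0.31  0.27  2.19 -0.74  0.28 -0.68] 0.295
0.6 pre [ 0.22  0.01  2.31 -0.21  0.28 -1.29] 0.135
0.6 place [ 0.19  0.36  2.   -0.18  0.28 -1.34] 0.262
0.6 liftend [ 0.17  0.16  1.95 -0.06  0.43 -1.48] 0.0
0.6 pick [-0.72  0.46  1.92  0.96  0.47 -3.11] 0.011
0.7 lift0 [ 0.35  0.25  2.22 -1.    0.28 -0.39] 0.401
0.7 pre [ 0.37  0.02  2.35 -1.    0.28 -0.39] 0.232
0.7 place [ 0.31  0.37  2.04 -1.    0.28 -0.43] 0.342
0.7 liftend [ 0.18  0.14  2.03 -0.12  0.28 -1.42] 0.032
0.7 pick [-0.72  0.45  1.92  0.99  0.48 -3.11] 0.246
```

```bash
cat > go.py <<'E'
# usage: go.py b|w  x y z tilt yaw   (mm; b = board frame) -> tool-frame shift (cm) after / before turn, turn, ik
import sys
from kin import *
from rig import sense
kp=np.load("kp.npy"); O=np.array([.6278,.1762]);BY=.1295
def pose(tilt,yaw):
    X=np.array([np.cos(yaw),np.sin(yaw)]);zz=np.array([*(X*np.sin(tilt)),-np.cos(tilt)]);x=np.array([-X[1],X[0],0]);return Ro.from_matrix(np.c_[x,np.cross(zz,x),zz])
Xb=np.array([np.cos(BY),np.sin(BY)]);Yb=np.array([-Xb[1],Xb[0]])
def bf(p): r=np.array(p[:2])-O; return np.round([r@Xb*1000,r@Yb*1000,p[2]*1000],1)
if __name__=="__main__":
    s=sense();Rc=Ro.from_quat(s['tcp_rot'],scalar_first=True);p=s['eef_pos']
    print("t",round(s['time'],2),"now board",bf(p),"world",np.round(p,4),"F",np.round(s['ft_force'],1),"w",round(s['width'],4))
    a=sys.argv
    if len(a)>2:
        v=[float(k) for k in a[2:7]]
        xy=O+Xb*v[0]/1e3+Yb*v[1]/1e3 if a[1]=="b" else np.array(v[:2])/1e3
        t=np.array([*xy,v[2]/1e3]);R=pose(v[3],v[4]+(BY if a[1]=="b" else 0))
        print("shift cm, tool now:",np.round(Rc.inv().apply(t-p)*100,2)," tool target:",np.round(R.inv().apply(t-p)*100,2))
        print("turn:",np.round((Rc.inv()*R).as_rotvec(),3)); q,e=ik(kp,t,R,s['qpos']);print("ik",np.round(q,2),round(e,4),"now",np.round(s['qpos'],2))
E
python3 go.py b -200 0 160 .35 0; python3 go.py b -155 0 62 .35 0
```

```text
t 1.85 now board [-189.2 -160.9  232.2] world [ 0.461  -0.0078  0.2322] F [ 0.2  0.7 -0.3] w 0.0006
shift cm, tool now: [16.09 -3.78  6.26]  tool target: [16.09 -3.49  6.41]
turn: [ 0.049 -0.002  0.002]
ik [ 0.18  0.05  2.09 -0.03  0.66 -1.5 ] 0.0 now [-0.31 -0.04  1.97  0.22  0.86 -2.13]
t 1.85 now board [-189.2 -160.9  232.2] world [ 0.461  -0.0078  0.2322] F [ 0.2  0.7 -0.3] w 0.0006
shift cm, tool now: [16.07 -3.44 17.04]  tool target: [16.09 -2.62 17.16]
turn: [ 0.049 -0.002  0.002]
ik [ 0.18  0.27  2.15 -0.04  0.36 -1.49] 0.0 now [-0.31 -0.04  1.97  0.22  0.86 -2.13]
```

```bash
python3 -m creep '[0,0,0,0.049,-0.002,0.002, 2.7,-0.6,0,0,0,0, 2.7,-0.6,0,0,0,0, 2.7,-0.6,1.1,0,0,0, 2.7,-0.6,1.1,0,0,0, 2.7,-0.6,1.4,0,0,0, 2.6,-0.5,1.4,0,0,0, 0,0,1.4,0,0,0, 0,0,0,0,0,0,0,0,0,0,0,0]'
python3 go.py b -155 0 62 .35 0
```

```text
time: 2.85
eef_pos: [0.4331, 0.1501, 0.1611]
tcp_rot: [0.115, 0.649, 0.74, 0.13]
ft_force: [0.5, 0.1, 0.2]
width: 0.0004
t 2.85 now board [-196.4   -0.7  161.1] world [0.4331 0.1501 0.1611] F [0.5 0.1 0.2] w 0.0004
shift cm, tool now: [ 0.08  0.5  10.73]  tool target: [ 0.07  0.49 10.73]
turn: [-0.     0.001  0.002]
ik [ 0.18  0.27  2.15 -0.04  0.36 -1.49] 0.0 now [ 0.18  0.08  2.06 -0.03  0.66 -1.5 ]
```

```bash
python3 -m creep '[0,0,2,0,0,0, 0,0.1,2,0,0,0, 0,0.2,2,0,0,0, 0.1,0.2,2,0,0,0, 0,0,1.7,0,0,0, 0,0,1,0,0,0, 0,0,0,0,0,0]'
python3 go.py b -139 0 67 .35 0
python3 - <<'E'
from rig import *
import cv2
d=get_image("side"); cv2.imwrite("pics/s1.png",cv2.resize(d["frame"][130:260,190:350,::-1],None,fx=5,fy=4.6,interpolation=2))
E
```

```text
time: 3.55
eef_pos: [0.4737, 0.1558, 0.0617]
tcp_rot: [0.115, 0.65, 0.74, 0.13]
ft_force: [0.1, -0.3, -0.5]
width: 0.0002
t 3.55 now board [-155.4   -0.4   61.7] world [0.4737 0.1558 0.0617] F [ 0.1 -0.3 -0.5] w 0.0002
shift cm, tool now: [0.04 1.73 0.06]  tool target: [0.04 1.73 0.06]
turn: [-0.     0.001  0.   ]
ik [ 0.17  0.29  2.11 -0.04  0.39 -1.49] 0.0 now [ 0.18  0.32  2.1  -0.05  0.37 -1.48]
```

View pics/s1.png

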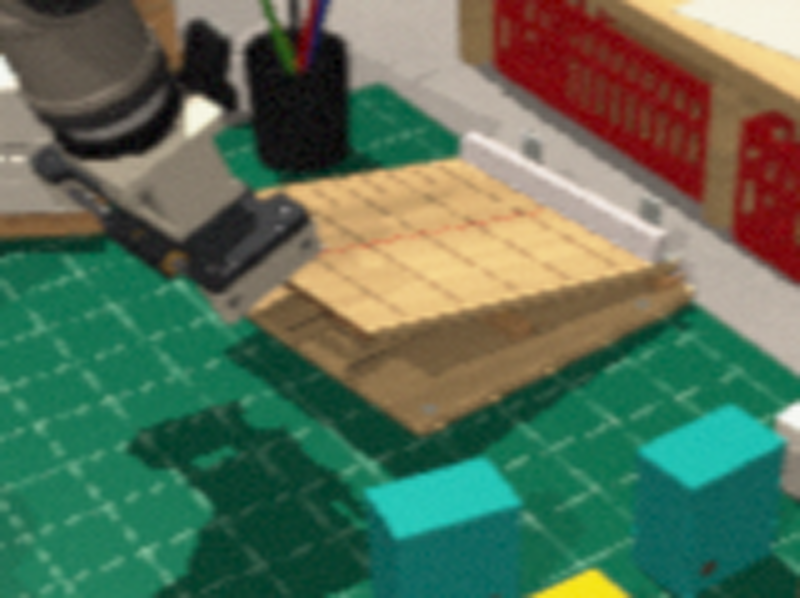

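```bash
cat > arc.py <<'E'
import numpy as np
th=np.linspace(.225,.80,13);ti=np.interp(th,[.225,.3,.8],[.35,.35,.55])
p=[]
for a,t in zip(th,ti):
    z=np.array([np.sin(t),-np.cos(t)]);n=np.array([np.cos(t),np.sin(t)]);e=np.array([127.5-270*np.cos(a),26+270*np.sin(a)]);p.append(e+17*z-10*n)
for i in range(12):
    t=ti[i];d=p[i+1]-p[i];print(round(th[i+1],3),np.round(p[i+1],1),"y",round(d@[np.cos(t),np.sin(t)]/10,2),"z",round(d@[np.sin(t),-np.cos(t)]/10,2),"ax",round(t-ti[i+1],3))
E
python3 arc.py; python3 -m creep '[0,0.6,0,0,0,0, 0,0.5,0,0,0,0, 0,0.4,0,0,0,0, 0,0.2,0,0,0,0, 0,0,0,0,0,0]'
```

```text
0.273 [-136.1   79.4] y 0.73 z -1.07 ax 0.0
0.321 [-132.1   91.7] y 0.79 z -1.02 ax -0.008
0.369 [-127.4  103.8] y 0.87 z -0.97 ax -0.019
0.417 [-122.1  115.7] y 0.93 z -0.91 ax -0.019
0.465 [-116.2  127.4] y 0.99 z -0.85 ax -0.019
0.513 [-109.7  138.8] y 1.05 z -0.78 ax -0.019
0.56 [-102.7  149.9] y 1.1 z -0.71 ax -0.019
0.608 [-95.2 160.6] y 1.15 z -0.64 ax -0.019
0.656 [-87.2 171. ] y 1.19 z -0.56 ax -0.019
0.704 [-78.7 181.1] y 1.23 z -0.48 ax -0.019
0.752 [-69.7 190.7] y 1.26 z -0.4 ax -0.019
0.8 [-60.3 200. ] y 1.28 z -0.32 ax -0.019
time: 4.1
eef_pos: [0.4896, 0.1584, 0.0684]
tcp_rot: [0.116, 0.649, 0.74, 0.131]
ft_force: [0.8, -0.2, -0.3]
width: 0.0008
```

```bash
python3 -m creep '[0,0.37,-0.53,0,0,0, 0,0.37,-0.53,0,0,0, 0,0.4,-0.51,-0.004,0,0, 0,0.4,-0.51,-0.004,0,0, 0,0.43,-0.48,-0.01,0,0, 0,0.43,-0.48,-0.01,0,0]'; python3 go.py
python3 - <<'E'
from rig import *
import cv2
d=get_image("side"); cv2.imwrite("pics/s2.png",cv2.resize(d["frame"][130:260,190:350,::-1],None,fx=5,fy=4.6,interpolation=2))
E
```

```text
time: 4.7
eef_pos: [0.5012, 0.16, 0.1055]
tcp_rot: [0.125, 0.647, 0.738, 0.142]
ft_force: [-0.6, 1.1, 0.7]
width: 0.0004
t 4.7 now board [-127.7    0.3  105.5] world [0.5012 0.16   0.1055] F [-0.6  1.1  0.7] w 0.0004
```

View pics/s2.png

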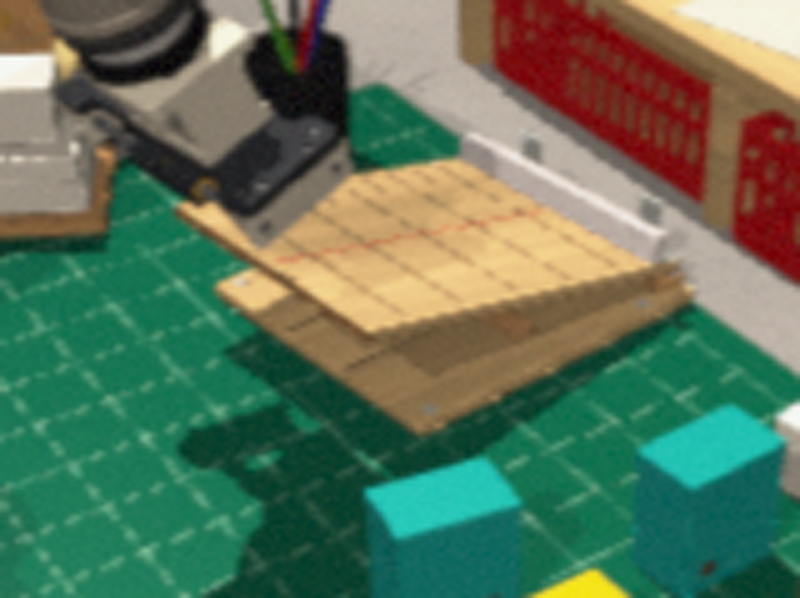

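```bash
python3 - <<'E'
from h import *
d=load("side0")
from go import O,Xb,Yb,bf
def b(x,y,z): return np.array([*(O+Xb*x/1e3+Yb*y/1e3),z/1e3])
def c(p): u=proj(d,p); return np.round([(u[0]-190)*5,(u[1]-130)*4.6])
print("s1 tip",c(b(-151.6,0,51)),"tcp",c(b(-155.4,0,62)))
print("s2 tip",c(b(-123.4,0,95.4)),"tcp",c(b(-127.7,0,105.5)))
for th in (.16,.225,.28,.37,.4): print(th,"edge under",c(b(127.5-270*np.cos(th),-100,26+270*np.sin(th))),c(b(127.5-270*np.cos(th),0,26+270*np.sin(th))),c(b(127.5-270*np.cos(th),100,26+270*np.sin(th))))
E
python3 - <<'E'
from rig import *
import cv2
d=get_image("scene"); cv2.imwrite("pics/s3.png",cv2.resize(d["frame"][110:245,240:400,::-1],None,fx=5,fy=4.4,interpolation=2))
d=get_image("wrist"); cv2.imwrite("pics/s4.png",d["frame"][...,::-1])
E
```

```text
s1 tip [249. 330.] tcp [243. 319.]
s2 tip [281. 261.] tcp [274. 250.]
0.16 edge under [364. 369.] [263. 302.] [172. 240.]
0.225 edge under [367. 346.] [266. 279.] [173. 218.]
0.28 edge under [371. 325.] [269. 259.] [176. 199.]
0.37 edge under [380. 291.] [276. 225.] [183. 167.]
0.4 edge under [384. 279.] [280. 214.] [185. 156.]
```

View pics/s3.png

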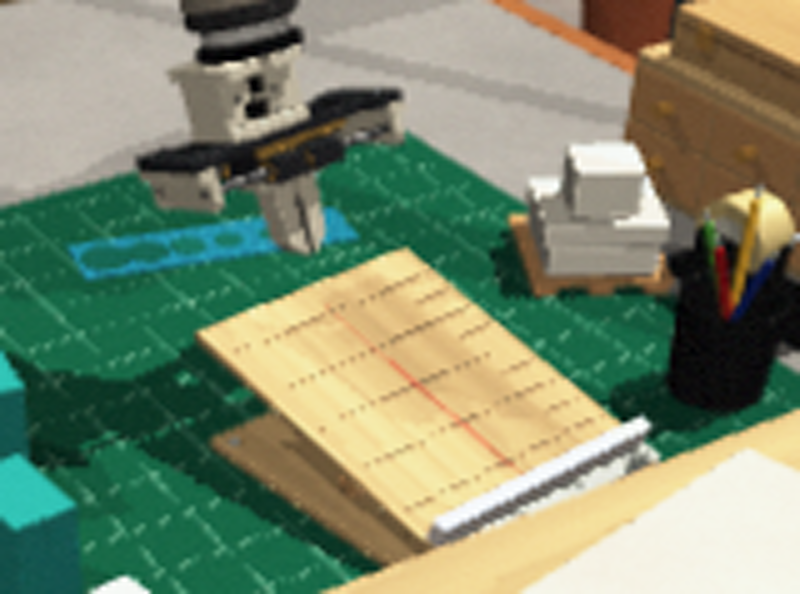

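View pics/s4.png

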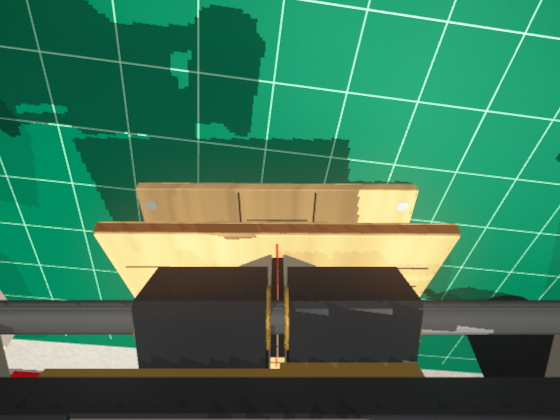

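```bash
python3 - <<'E'
from h import *
from rig import sense
d=load("side0");e=load("scene0")
def tri(p,q):
    M=np.zeros((3,3));r=np.zeros(3)
    for o,v in (ray(d,p),ray(e,q)):
        v=v/np.linalg.norm(v);P=np.eye(3)-np.outer(v,v);M+=P;r+=P@o
    return np.linalg.solve(M,r)
from go import bf
x=tri((190+260/5,130+241/4.6),(240+303/5,110+252/4.4));print(x,bf(x))
s=sense();print(s['eef_pos'],bf(s['eef_pos']),s['tcp_rot'],s['qpos'])
from scipy.spatial.transform import Rotation as R
m=R.from_quat(s['tcp_rot'],scalar_first=True).as_matrix();print(m)
tip=s['eef_pos']+m[:,2]*.011;print(tip,proj(e,tip),proj(d,tip))
E
```

```text
[0.49002593 0.16076607 0.12294182] [-138.6    2.5  122.9]
[0.50111596 0.15997005 0.10532315] [-127.7    0.3  105.3] [0.12493159 0.64750761 0.73829721 0.14157405] [ 0.17480935  0.27443327  2.01137347 -0.03800958  0.47655044 -1.49639831]
[[-0.13025198  0.92073199  0.36781385]
 [ 0.99148028  0.12138136  0.04725914]
 [-0.00113274  0.37083578 -0.92869777]]
[0.50516191 0.1604899  0.09510747] [301.84111602 177.25458649] [246.00876575 186.7049722 ]
```

```bash
python3 - <<'E'
from h import *
d=load("side0");e=load("scene0");w=load("wrist0")
for x in (.4785,.57):
  for z in (.188,.2,.22): print(x,z,proj(d,[x,0,z]),proj(e,[x,0,z]))
import cv2
cv2.imwrite("pics/c5.png",cv2.resize(d["frame"][120:200,220:340,::-1],None,fx=6.5,fy=6.5,interpolation=2))
cv2.imwrite("pics/c6.png",cv2.resize(e["frame"][100:190,220:330,::-1],None,fx=6.5,fy=6.5,interpolation=2))
E
```

```text
0.4785 0.188 [264.66542313 188.92776707] [258.49261231 164.55266838]
0.4785 0.2 [264.49952783 185.15352782] [258.35717627 161.48993353]
0.4785 0.22 [264.21779782 178.74396453] [258.12794725 156.30617485]
0.57 0.188 [293.11911526 178.34256619] [272.31375763 177.61625854]
0.57 0.2 [293.15175792 174.63381712] [272.25518912 174.48011924]
0.57 0.22 [293.20715511 168.33977415] [272.15598426 169.16804429]
```

View pics/c5.png

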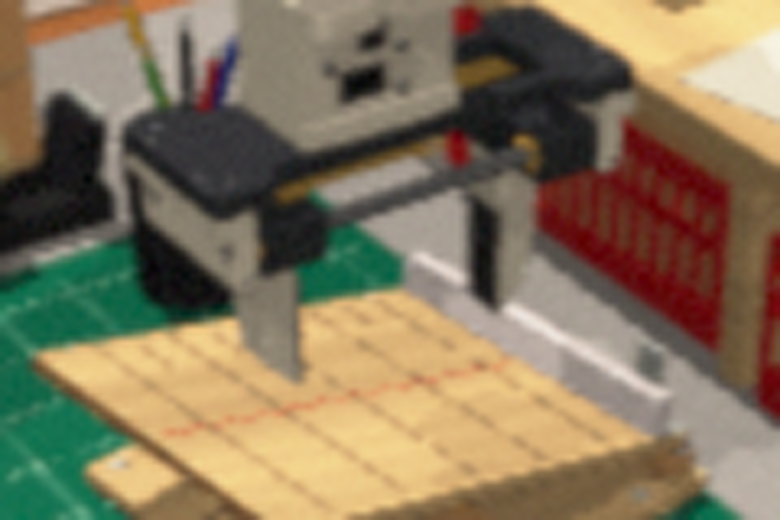

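View pics/c6.png

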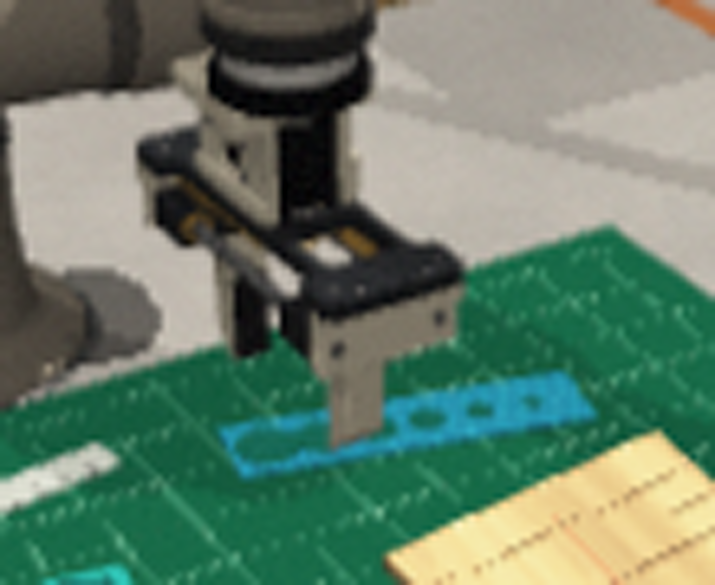

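```bash
python3 - <<'E'
from h import *
from scipy.spatial.transform import Rotation as R
w=load("wrist0");T=np.eye(4);T[:3,:3]=R.from_quat([-1.15856871e-04,9.99999715e-01,1.98451157e-05,-7.45461132e-04],scalar_first=True).as_matrix();T[:3,3]=[.52456,.00009,.19865]
W=T@w["T_tool_cam"]
print("leaf near corner proj",proj(w,[.509,.0607,.097],W),"seen 255,130"); T2=T.copy();T2[2,3]+=.031;print("if tool 31mm higher",proj(w,[.509,.0607,.097],T2@w["T_tool_cam"]))
print("base N",proj(w,[.538,.0542,.012],W),proj(w,[.538,.0542,.012],T2@w["T_tool_cam"]))
# fingertip in tool frame: predicted px of tips at z tool .011 / -.02
for z in (.011,-.02):
  for y in (-.0095,.0095): print(z,y,[np.round(proj(w,[x,y,z],w["T_tool_cam"])) for x in (-.046,.046)])
E
```

```text
leaf near corner proj [256.09844905 129.29097434] seen 255,130
if tool 31mm higher [258.1585566  127.37402461]
base N [290.57762566 131.63413105] [289.57985333 129.94719455]
0.011 -0.0095 [array([194., 232.]), array([359., 232.])]
0.011 0.0095 [array([196., 263.]), array([357., 263.])]
-0.02 -0.0095 [array([180., 252.]), array([373., 253.])]
-0.02 0.0095 [array([183., 289.]), array([370., 289.])]
```

```bash
python3 - <<'E'
s=open('go.py').read()
s=s.replace("p=s['eef_pos']\n","p=s['eef_pos']+Rc.apply([0,0,-.031])\n").replace("q,e=ik(kp,t,R","q,e=ik(kp,t+R.apply([0,0,.031]),R")
s=s.replace("np.round(Rc.inv().apply(t-p)*100,2)","np.round(Rc.inv().apply(t+R.apply([0,0,.031])-s['eef_pos'])*100,2)").replace("np.round(R.inv().apply(t-p)*100,2)","np.round(R.inv().apply(t+R.apply([0,0,.031])-s['eef_pos'])*100,2)")
open('go.py','w').write(s)
E
python3 go.py b -185 0 140 .35 0;python3 go.py b -153 0 60 .35 0;python3 go.py b -153 0 60 .3 0; python3 go.py b -60 0 63 .4 0;
```

```text
t 4.85 now board [-139.2    0.3  134.1] world [0.4897 0.1585 0.1341] F [-0.1  0.1  0.1] w 0.0004
shift cm, tool now: [-0.02 -4.13 -2.25]  tool target: [-0.03 -4.19 -2.12]
turn: [0.03  0.001 0.001]
ik [ 0.18  0.16  2.12 -0.03  0.51 -1.5 ] 0.0 now [ 0.17  0.27  2.01 -0.04  0.48 -1.5 ]
t 4.85 now board [-139.2    0.3  134.1] world [0.4897 0.1585 0.1341] F [-0.1  0.1  0.1] w 0.0004
shift cm, tool now: [-0.02 -4.12  6.37]  tool target: [-0.03 -3.93  6.49]
turn: [0.03  0.001 0.001]
ik [ 0.17  0.35  2.16 -0.06  0.28 -1.48] 0.0012 now [ 0.17  0.27  2.01 -0.04  0.48 -1.5 ]
t 4.85 now board [-139.2    0.3  134.1] world [0.4897 0.1585 0.1341] F [-0.1  0.1  0.1] w 0.0004
shift cm, tool now: [-0.02 -4.28  6.36]  tool target: [-0.03 -3.75  6.68]
turn: [0.08  0.001 0.001]
ik [ 0.17  0.36  2.12 -0.04  0.36 -1.5 ] 0.0 now [ 0.17  0.27  2.01 -0.04  0.48 -1.5 ]
t 4.85 now board [-139.2    0.3  134.1] world [0.4897 0.1585 0.1341] F [-0.1  0.1  0.1] w 0.0004
shift cm, tool now: [-0.03  4.78  9.54]  tool target: [-0.03  4.59  9.64]
turn: [-0.02   0.001  0.001]
ik [ 0.17  0.46  1.96 -0.05  0.32 -1.49] 0.0 now [ 0.17  0.27  2.01 -0.04  0.48 -1.5 ]
```

```bash
python3 -m creep '[0,-1.5,-1,0.08,0.001,0.001, 0,-1.5,0,0,0,0, 0,-0.8,1,0,0,0, 0,0,2,0,0,0, 0,0,2,0,0,0, 0,0,1.5,0,0,0, 0,0,0.5,0,0,0, 0,0,0,0,0,0]'; python3 go.py b -141.4 0 70.8 .3 0
sed -i 's/\[.225,.3,.8\],\[.35,.35,.55\]/[.225,.3,.8],[.30,.33,.55]/; s/17\*z/13*z/' arc.py; python3 arc.py
python3 - <<'E'
from rig import *
import cv2
d=get_image("side"); cv2.imwrite("pics/s5.png",cv2.resize(d["frame"][130:260,190:350,::-1],None,fx=5,fy=4.6,interpolation=2))
E
```

```text
time: 5.65
eef_pos: [0.4817, 0.1574, 0.0342]
tcp_rot: [0.098, 0.652, 0.743, 0.111]
ft_force: [-0.2, -0.3, -1.0]
width: 0.0005
t 5.65 now board [-156.4    0.2   63.9] world [0.4727 0.1562 0.0639] F [-0.2 -0.3 -1. ] w 0.0005
shift cm, tool now: [-0.02  1.65 -0.22]  tool target: [-0.02  1.65 -0.22]
turn: [-0.003 -0.     0.   ]
ik [ 0.17  0.36  2.08 -0.03  0.41 -1.5 ] 0.0 now [ 0.17  0.4   2.06 -0.03  0.38 -1.5 ]
0.273 [-137.9   83.3] y 0.7 z -1.08 ax -0.019
0.321 [-133.8   95.6] y 0.77 z -1.04 ax -0.02
0.369 [-129.1  107.6] y 0.85 z -0.98 ax -0.021
0.417 [-123.8  119.5] y 0.91 z -0.92 ax -0.021
0.465 [-118.   131.1] y 0.98 z -0.86 ax -0.021
0.513 [-111.6  142.4] y 1.03 z -0.79 ax -0.021
0.56 [-104.6  153.5] y 1.09 z -0.72 ax -0.021
0.608 [-97.2 164.2] y 1.14 z -0.65 ax -0.021
0.656 [-89.2 174.6] y 1.18 z -0.57 ax -0.021
0.704 [-80.7 184.6] y 1.22 z -0.49 ax -0.021
0.752 [-71.7 194.2] y 1.25 z -0.4 ax -0.021
0.8 [-62.3 203.4] y 1.28 z -0.32 ax -0.021
```

View pics/s5.png

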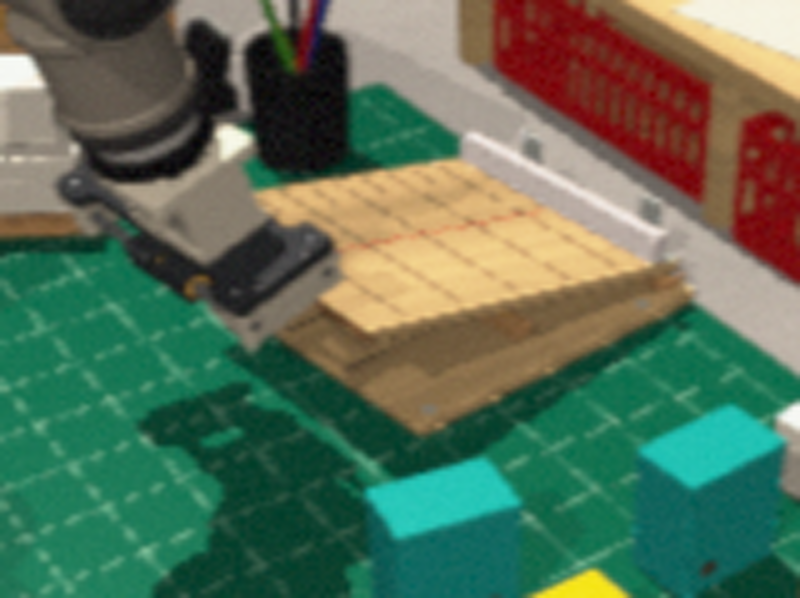

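```bash
python3 -m creep '[0,0.6,-0.1,0,0,0, 0,0.5,-0.1,0,0,0, 0,0.4,0,0,0,0, 0,0.3,0,0,0,0, 0,0.2,0,0,0,0, 0,0,0,0,0,0]'; python3 go.py
```

```text
time: 6.3
eef_pos: [0.4952, 0.1592, 0.041]
tcp_rot: [0.095, 0.653, 0.744, 0.108]
ft_force: [-15.9, -1.5, 5.2]
width: 0.0004
t 6.3 now board [-142.5    0.3   70.7] world [0.4865 0.1581 0.0707] F [-15.9  -1.5   5.2] w 0.0004
```

```bash
python3 -m creep '[0,0.35,-0.54,-0.01,0,0, 0,0.35,-0.54,-0.01,0,0, 0,0.39,-0.52,-0.01,0,0, 0,0.39,-0.52,-0.01,0,0]'; python3 go.py
python3 - <<'E'
from rig import *
import cv2
d=get_image("side"); cv2.imwrite("pics/s6.png",cv2.resize(d["frame"][130:260,190:350,::-1],None,fx=5,fy=4.6,interpolation=2))
E
```

```text
time: 6.7
eef_pos: [0.5039, 0.1603, 0.0657]
tcp_rot: [0.108, 0.651, 0.741, 0.123]
ft_force: [-7.5, -0.8, -3.4]
width: 0.0005
t 6.7 now board [-135.     0.2   95. ] world [0.4939 0.159  0.095 ] F [-7.5 -0.8 -3.4] w 0.0005
```

View pics/s6.png

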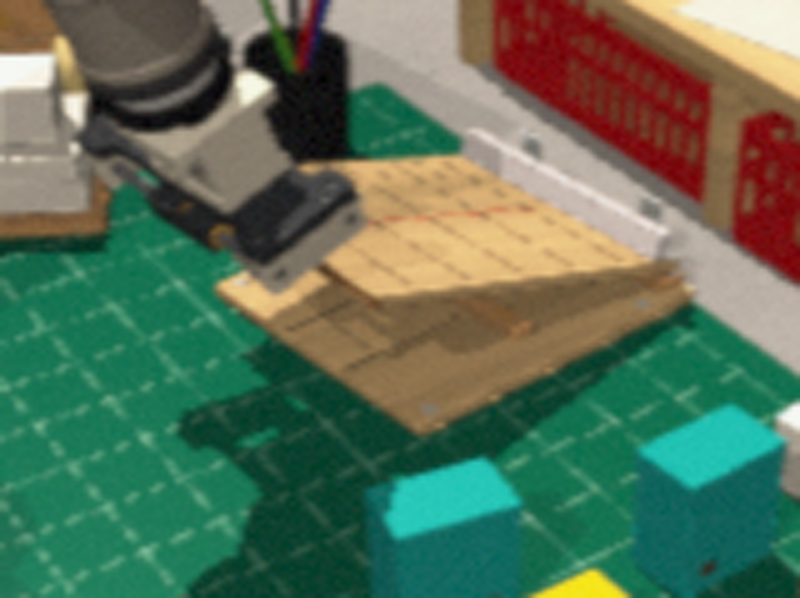

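```bash
python3 -m creep '[0,0.43,-0.49,-0.01,0,0, 0,0.43,-0.49,-0.01,0,0, 0,0.46,-0.46,-0.01,0,0, 0,0.46,-0.46,-0.01,0,0, 0,0.49,-0.43,-0.01,0,0, 0,0.49,-0.43,-0.01,0,0, 0,0.52,-0.4,-0.01,0,0, 0,0.52,-0.4,-0.01,0,0]'; python3 go.py
python3 -m creep '[0,0.55,-0.36,-0.01,0,0, 0,0.55,-0.36,-0.01,0,0, 0,0.57,-0.32,-0.01,0,0, 0,0.57,-0.32,-0.01,0,0, 0,0.59,-0.28,-0.01,0,0, 0,0.59,-0.28,-0.01,0,0]';  python3 go.py b -80.7 0 184.6 .508 0
```

```text
time: 7.55
eef_pos: [0.5289, 0.1635, 0.1141]
tcp_rot: [0.136, 0.645, 0.735, 0.155]
ft_force: [-3.5, -2.0, -3.0]
width: 0.0003
t 7.55 now board [-112.2    0.2  142.4] world [0.5165 0.1619 0.1424] F [-3.5 -2.  -3. ] w 0.0003
time: 8.15
eef_pos: [0.5531, 0.1667, 0.1471]
tcp_rot: [0.157, 0.641, 0.73, 0.179]
ft_force: [-2.5, -1.6, -3.6]
width: 0.0002
t 8.15 now board [-89.6   0.2 174.6] world [0.5389 0.1648 0.1746] F [-2.5 -1.6 -3.6] w 0.0002
shift cm, tool now: [-0.02  1.34 -0.47]  tool target: [-0.02  1.35 -0.44]
turn: [-0.028 -0.     0.   ]
ik [ 0.17  0.23  1.95 -0.05  0.46 -1.49] 0.0 now [ 0.17  0.26  1.93 -0.04  0.47 -1.5 ]
```

```bash
python3 -m creep '[0,0.61,-0.24,-0.01,0,0, 0,0.61,-0.24,-0.01,0,0, 0,0.63,-0.2,-0.01,0,0, 0,0.63,-0.2,-0.01,0,0]'; python3 go.py
python3 -m creep '[0,0.4,-0.1,0,0,0, 0,0.3,-0.1,0,0,0, 0,0.3,0,0,0,0,0,0,0,0,0,0]';  python3 go.py
```

```text
time: 8.55
eef_pos: [0.5706, 0.169, 0.1666]
tcp_rot: [0.17, 0.638, 0.726, 0.193]
ft_force: [-1.6, -1.4, -4.5]
width: 0.0004
t 8.55 now board [-73.    0.3 193.5] world [0.5553 0.167  0.1935] F [-1.6 -1.4 -4.5] w 0.0004
time: 8.95
eef_pos: [0.5764, 0.1698, 0.1723]
tcp_rot: [0.168, 0.638, 0.727, 0.192]
ft_force: [-9.8, -3.2, 0.5]
width: 0.0003
t 8.95 now board [-67.1   0.3 199.2] world [0.5612 0.1678 0.1992] F [-9.8 -3.2  0.5] w 0.0003
```

```bash
python3 -m creep '[0,0.3,0,0,0,0, 0,0.3,0,0,0,0,0,0,0,0,0,0]';  python3 go.py
python3 - <<'E'
from rig import *
import cv2
d=get_image("side"); cv2.imwrite("pics/s7.png",cv2.resize(d["frame"][110:240,190:350,::-1],None,fx=5,fy=4.6,interpolation=2))
E
```

```text
time: 9.25
eef_pos: [0.5764, 0.1698, 0.1719]
tcp_rot: [0.165, 0.639, 0.728, 0.187]
ft_force: [-28.1, -6.7, 4.2]
width: 0.0002
t 9.25 now board [-66.7   0.3 199. ] world [0.5616 0.1679 0.199 ] F [-28.1  -6.7   4.2] w 0.0002
```

View pics/s7.png

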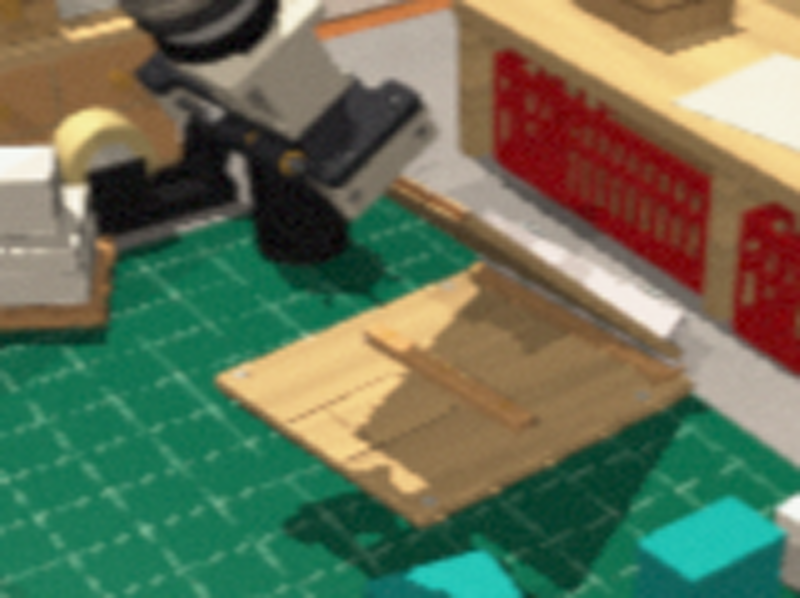

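```bash
python3 -m creep '[0,-0.8,0,0,0,0, 0,-1.5,0,0,0,0, 0,-2,-1,0,0,0, 0,-2,-2,0.05,0,0, 0,0,-3,0.05,0,0, 0,0,-3,0,0,0, 0,0,0,0,0,0]' 0.8; python3 go.py
python3 - <<'E'
from rig import *
import cv2,numpy as np
d=get_image("side"); np.savez("pics/side8.npz",**d); cv2.imwrite("pics/s8.png",cv2.resize(d["frame"][150:230,220:340,::-1],None,fx=6.6,fy=6.6,interpolation=2))
E
```

```text
time: 10.0
eef_pos: [0.4914, 0.1592, 0.2308]
tcp_rot: [0.141, 0.644, 0.734, 0.161]
ft_force: [1.0, -0.7, 0.1]
width: 0.0519
t 10.0 now board [-150.4    0.7  259. ] world [0.4785 0.1575 0.259 ] F [ 1.  -0.7  0.1] w 0.0519
```

View pics/s8.png

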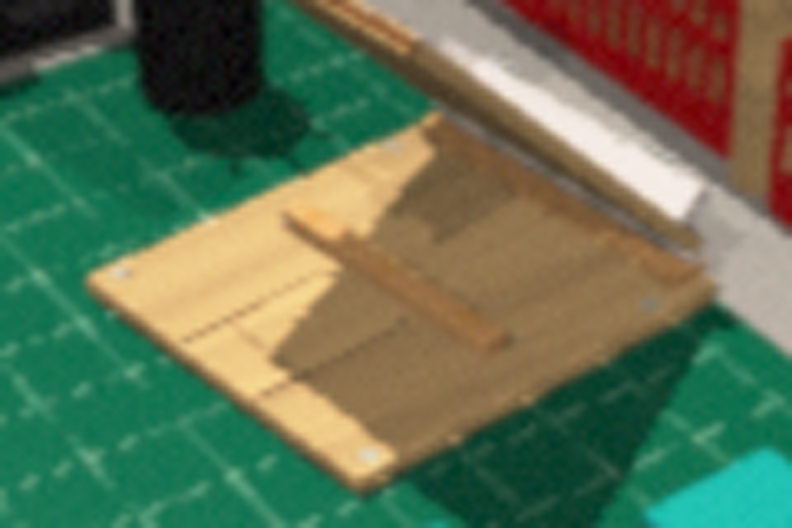

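```bash
python3 - <<'E'
from h import *
from go import *
d=load("side8"); s=lambda u,v:(220+(u+.5)/6.6-.5,150+(v+.5)/6.6-.5)
for n,u,v,z,e in (("N",362,480,.012,"-105,-110"),("F",90,280,.012,"-105,110"),("Bn",717,290,.012,"135,-110"),("cleat FL top",282,213,.024,"0,80"),("cleat FR top",484,345,.024,"0,-80"),("line- a",262,395,.012,"?,-30"),("line- b",405,320,.012,"?,-30"),("line+ a",185,342,.012,"?,30"),("line+ b",335,272,.012,"?,30")):
    print(n,bf(onz(d,s(u,v),z)),"expected",e)
# red block
s0=load("scene0");P=[]
for nm,b in (("scene0",(190,220,235,260)),("side0",(340,230,400,275))):
    dd=load(nm);r=redtop(dd,box=b);c=r[3];ap=cv2.approxPolyDP(c,4,True)[:,0];print(nm,ap.tolist(),[np.round(onz(dd,p,.09)[:2]*1000).tolist() for p in ap])
E
python3 - <<'E'
import cv2
a=cv2.imread("pics/side0.png");b=cv2.imread("pics/scene0.png")
cv2.imwrite("pics/c7.png",cv2.hconcat([cv2.resize(a[230:300,335:400],(390,420),interpolation=2),cv2.resize(b[220:280,190:245],(385,420),interpolation=2)]))
E
```

```text
N [-105.4 -111.6   12. ] expected -105,-110
F [-105.7  105.8   12. ] expected -105,110
Bn [ 128.7 -113.9   12. ] expected 135,-110
cleat FL top [-3.9 74.5 24. ] expected 0,80
cleat FR top [ -2.9 -82.5  24. ] expected 0,-80
line- a [-99.8 -29.6  12. ] expected ?,-30
line- b [ -7.4 -28.3  12. ] expected ?,-30
line+ a [-101.6   30.1   12. ] expected ?,30
line+ b [-6.8 27.8 12. ] expected ?,30
scene0 [[212, 229], [198, 234], [207, 249], [221, 244]] [[590.0, -229.0], [589.0, -275.0], [663.0, -277.0], [665.0, -233.0]]
side0 [[383, 249], [370, 240], [352, 253], [364, 262]] [[658.0, -275.0], [655.0, -231.0], [584.0, -242.0], [587.0, -282.0]]
```

View pics/c7.png

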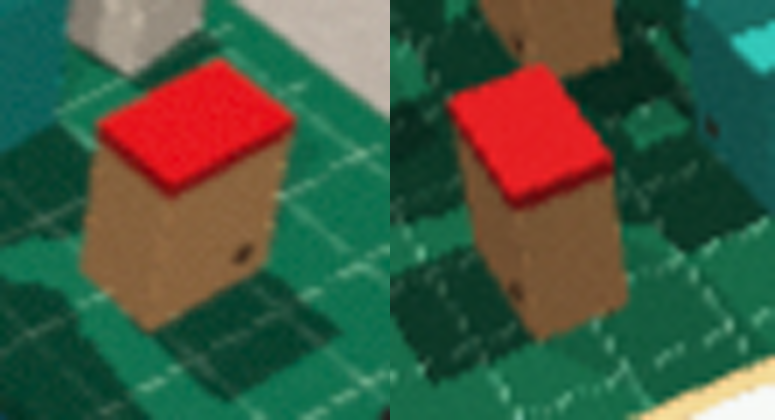

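```bash
python3 - <<'E'
from h import *
A=[]
for nm,o,k,pts in (("side0",(335,230),6,[(97,126),(222,60),(295,122),(170,188)]),("scene0",(190,220),7,[(57,102),(152,65),(222,158),(127,200)])):
    d=load(nm);W=np.array([onz(d,(o[0]+(u+.5)/k-.5,o[1]+(v+.5)/k-.5),.09)[:2]*1000 for u,v in pts])
    print(nm,W.round().tolist(),W.mean(0).round(1),cv2.minAreaRect(W.astype(np.float32)))
# decoys tops (z .09) & mid, low
d=load("side0");s=lambda u,v:(210+u/3,140+v/3)
for n,u,v,z in (("turqR",363,262,.09),("turqL",205,300,.09),("turqLL",145,395,.09),("yel",280,378,.07),("blue",340,503,.05),("foam",437,248,.055)): print(n,onz(d,s(u,v),z).round(3))
E
python3 go.py w 595 -255 190 .4 0.01;python3 go.py w 595 -255 60 .4 0.01;
```

```text
side0 [[587.0, -233.0], [660.0, -232.0], [658.0, -278.0], [587.0, -278.0]] [ 622.8 -255.5] ((623.310302734375, -255.42349243164062), (72.69314575195312, 46.133113861083984), 0.37583887577056885)
scene0 [[589.0, -276.0], [588.0, -231.0], [658.0, -229.0], [661.0, -274.0]] [ 624.  -252.3] ((624.1129760742188, -252.2034454345703), (72.09030151367188, 44.930049896240234), 1.6394531726837158)
turqR [ 0.603 -0.134  0.09 ]
turqL [ 0.457 -0.097  0.09 ]
turqLL [ 0.355 -0.166  0.09 ]
yel [ 0.468 -0.195  0.07 ]
blue [ 0.44  -0.313  0.05 ]
foam [ 0.704 -0.126  0.055]
t 10.05 now board [-151.1    0.5  256.7] world [0.4779 0.1572 0.2567] F [-0.3 -0.5 -0.6] w 0.0556
shift cm, tool now: [-42.55   2.84   8.63]  tool target: [-41.49   7.73  10.54]
turn: [ 0.028 -0.049  0.11 ]
ik [-0.64  0.41  1.61  0.33  0.82 -2.41] 0.0 now [ 0.18  0.07  1.89 -0.03  0.76 -1.51]
t 10.05 now board [-151.1    0.5  256.7] world [0.4779 0.1572 0.2567] F [-0.3 -0.5 -0.6] w 0.0556
shift cm, tool now: [-42.56  -2.55  20.46]  tool target: [-41.49   2.67  22.52]
turn: [ 0.028 -0.049  0.11 ]
ik [-0.64  0.56  1.78  0.49  0.53 -2.61] 0.0 now [ 0.18  0.07  1.89 -0.03  0.76 -1.51]
```

```bash
python3 go.py w 557 -254 165 .4 0.015
```

```text
t 10.05 now board [-151.1    0.5  256.7] world [0.4779 0.1572 0.2567] F [-0.3 -0.5 -0.6] w 0.0556
shift cm, tool now: [-41.95  -1.61   9.35]  tool target: [-41.39   3.07  11.29]
turn: [ 0.028 -0.047  0.105]
ik [-0.68  0.38  1.74  0.38  0.75 -2.51] 0.0 now [ 0.18  0.07  1.89 -0.03  0.76 -1.51]
```

```bash
python3 -m creep '[0,0,0,0.028,-0.047,0.105, -4.1,0.3,0,0,0,0, -4.1,0.3,1,0,0,0, -4.1,0.3,1.1,0,0,0, -4.1,0.3,1.1,0,0,0, -4.1,0.3,1.1,0,0,0, -4.1,0.3,1.2,0,0,0, -4.1,0.3,1.2,0,0,0, -4.1,0.3,1.2,0,0,0, -4.1,0.3,1.2,0,0,0, -4.1,0.37,1.2,0,0,0, -0.4,0,1,0,0,0]' 1; python3 -m creep '[0,0,0,0,0,0,0,0,0,0,0,0]'; python3 go.py w 601.6 -254 60.6 .4 0.015
python3 - <<'E'
from rig import *
import cv2,numpy as np
s=sense();d=get_image("wrist"); np.savez("pics/wrist9.npz",pos=s['eef_pos'],rot=s['tcp_rot'],**d); cv2.imwrite("pics/w9.png",d["frame"][...,::-1])
E
```

```text
time: 11.25
eef_pos: [0.5671, -0.2604, 0.1315]
tcp_rot: [0.139, 0.69, 0.697, 0.137]
ft_force: [0.3, -0.2, 0.2]
width: 0.0919
time: 11.45
eef_pos: [0.5658, -0.2537, 0.132]
tcp_rot: [0.136, 0.688, 0.699, 0.138]
ft_force: [0.5, 0.0, 0.2]
width: 0.0919
t 11.45 now board [-128.7 -416.9  160.6] world [ 0.554  -0.2538  0.1606] F [0.5 0.  0.2] w 0.0919
shift cm, tool now: [-0.09  0.63 11.06]  tool target: [-0.09  0.52 11.07]
turn: [-0.01   0.     0.001]
ik [-0.63  0.57  1.76  0.48  0.54 -2.6 ] 0.0 now [-0.68  0.4   1.72  0.37  0.75 -2.5 ]
```

View pics/w9.png

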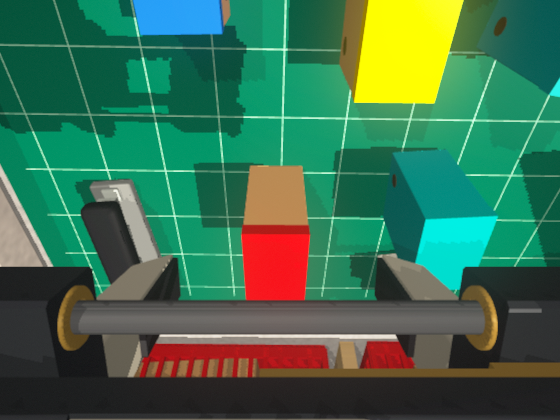

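```bash
python3 - <<'E'
from h import *
from scipy.spatial.transform import Rotation as R
w=load("wrist9");T=np.eye(4);T[:3,:3]=R.from_quat(w["rot"],scalar_first=True).as_matrix();T[:3,3]=w["pos"];T=T@w["T_tool_cam"]
for n,u,v,z in (("turq",415,214,.09),("turq",493,216,.09),("turq low",385,220,.0),("turq low",397,151,.09*0),("red",243,234,.088),("red",308,234,.088)): print(n,onz(w,(u,v),z,T).round(4))
E
```

```text
turq [ 0.5694 -0.166   0.09  ]
turq [ 0.5702 -0.1161  0.09  ]
turq low [ 0.647  -0.1491  0.    ]
turq low [ 0.5733 -0.1538  0.    ]
red [ 0.5898 -0.2758  0.088 ]
red [ 0.5891 -0.2323  0.088 ]
```

```bash
python3 -m creep '[0,0.2,2,-0.01,0,0, 0,0.2,2.5,0,0,0, 0,0.2,2.5,0,0,0, 0,0,2,0,0,0, -0.05,0,1.5,0,0,0, 0,0,0.6,0,0,0, 0,0,0,0,0,0]' 0.75; python3 go.py w 601.6 -254 60.6 .4 0.015
python3 - <<'E'
from rig import *
import cv2,numpy as np
d=get_image("side"); cv2.imwrite("pics/s10.png",cv2.resize(d["frame"][180:320,300:450,::-1],None,fx=4.2,fy=4.2,interpolation=2))
E
```

```text
time: 12.2
eef_pos: [0.6149, -0.254, 0.0326]
tcp_rot: [0.14, 0.687, 0.699, 0.141]
ft_force: [-0.4, 0.1, -0.4]
width: 0.0686
t 12.2 now board [ -80.4 -423.5   61.2] world [ 0.6028 -0.2541  0.0612] F [-0.4  0.1 -0.4] w 0.0686
shift cm, tool now: [ 0.02 -0.13  0.01]  tool target: [ 0.02 -0.13  0.01]
turn: [0.001 0.001 0.001]
ik [-0.63  0.57  1.76  0.48  0.54 -2.6 ] 0.0 now [-0.63  0.6   1.7   0.46  0.56 -2.57]
```

View pics/s10.png

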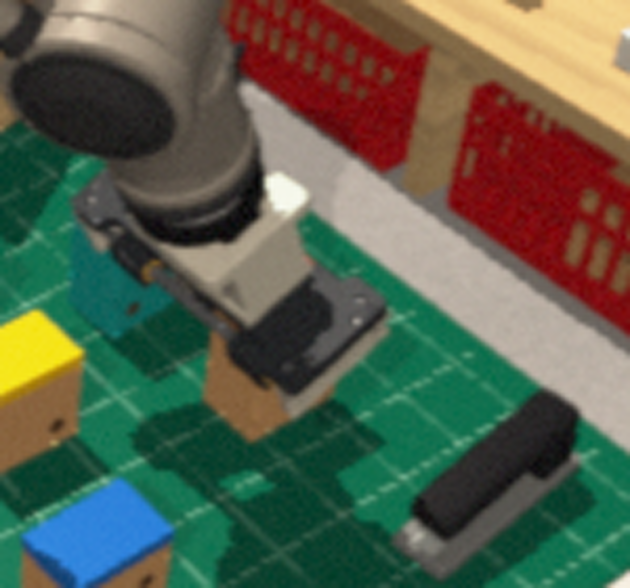

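```bash
python3 -m creep '[0,-0.1,0,0,0,0,0,0,0,0,0,0,0,0,0,0,0,0,0,0,0,0,0,0,0,0,0,0,0,0,0,0,0,0,0,0]' 0; python3 go.py
```

```text
time: 12.85
eef_pos: [0.6139, -0.2549, 0.033]
tcp_rot: [0.141, 0.688, 0.698, 0.141]
ft_force: [-3.4, 1.3, 6.5]
width: 0.0451
t 12.85 now board [ -81.5 -424.3   61.5] world [ 0.6018 -0.2551  0.0615] F [-3.4  1.3  6.5] w 0.0451
```

```bash
python3 -m creep '[0,0.4,-0.9,0,0,0, 0,0.6,-1.4,0,0,0, 0,0.8,-1.8,0,0,0, 0,0.8,-1.8,0,0,0, 0,0.8,-1.8,0,0,0,0,0,0,0,0,0]'; python3 go.py b -170 0 160 .4 0
python3 - <<'E'
from rig import *
import cv2,numpy as np
d=get_image("side"); cv2.imwrite("pics/s11.png",cv2.resize(d["frame"][150:290,290:440,::-1],None,fx=4.2,fy=4.2,interpolation=2))
E
```

```text
time: 13.45
eef_pos: [0.6165, -0.2555, 0.1198]
tcp_rot: [0.143, 0.687, 0.698, 0.142]
ft_force: [0.2, 0.1, -1.5]
width: 0.0452
t 13.45 now board [ -79.  -425.1  148.3] world [ 0.6043 -0.2555  0.1483] F [ 0.2  0.1 -1.5] w 0.0452
shift cm, tool now: [ 41.34 -12.25  -6.75]  tool target: [42.66 -7.93 -4.61]
turn: [ 0.005  0.049 -0.103]
ik [ 0.18  0.14  2.1  -0.04  0.5  -1.49] 0.0 now [-0.63  0.48  1.62  0.36  0.74 -2.45]
```

View pics/s11.png

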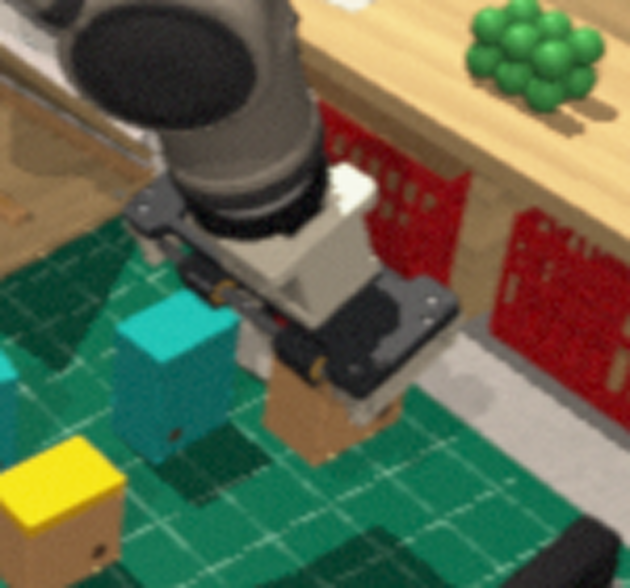

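```bash
python3 -m creep '[0,0.8,-1.9,0,0,0, 0,0.8,-1.8,0.005,0.049,-0.103, 4.2,-0.9,0,0,0,0, 4.2,-0.9,0,0,0,0, 4.2,-0.9,0,0,0,0, 4.2,-0.9,0,0,0,0, 4.2,-1,0,0,0,0, 4.2,-1,0,0,0,0, 4.2,-1,0,0,0,0, 4.2,-1,0,0,0,0, 4.2,-1,-0.4,0,0,0, 4.2,-0.9,-0.4,0,0,0]'; python3 -m creep '[0.6,0,0,0,0,0,0,0,0,0,0,0]'; python3 go.py b -80 0 92 .4 0; python3 go.py b -57 0 74 .4 0
python3 - <<'E'
from rig import *
import cv2,numpy as np
d=get_image("side"); cv2.imwrite("pics/s12.png",cv2.resize(d["frame"][100:240,190:340,::-1],None,fx=4.2,fy=4.2,interpolation=2))
s=sense();d=get_image("wrist"); np.savez("pics/wrist12.npz",pos=s['eef_pos'],rot=s['tcp_rot'],**d); cv2.imwrite("pics/w12.png",d["frame"][...,::-1])
E
```

```text
time: 14.7
eef_pos: [0.4693, 0.1517, 0.1275]
tcp_rot: [0.128, 0.648, 0.736, 0.148]
ft_force: [0.4, 0.5, -1.5]
width: 0.045
time: 14.9
eef_pos: [0.4695, 0.1577, 0.1281]
tcp_rot: [0.128, 0.646, 0.738, 0.148]
ft_force: [0.1, -1.0, -2.0]
width: 0.0448
t 14.9 now board [-171.3    2.   156.7] world [0.4577 0.1561 0.1567] F [ 0.1 -1.  -2. ] w 0.0448
shift cm, tool now: [-0.26  5.96  9.48]  tool target: [-0.21  5.91  9.52]
turn: [-0.006 -0.004  0.002]
ik [ 0.17  0.39  1.98 -0.04  0.37 -1.5 ] 0.0 now [ 0.18  0.18  2.07 -0.03  0.5  -1.5 ]
t 14.9 now board [-171.3    2.   156.7] world [0.4577 0.1561 0.1567] F [ 0.1 -1.  -2. ] w 0.0448
shift cm, tool now: [-0.28  7.39 12.03]  tool target: [-0.21  7.32 12.07]
turn: [-0.006 -0.004  0.002]
ik [ 0.17  0.45  1.94 -0.04  0.35 -1.5 ] 0.0 now [ 0.18  0.18  2.07 -0.03  0.5  -1.5 ]
```

View pics/s12.png

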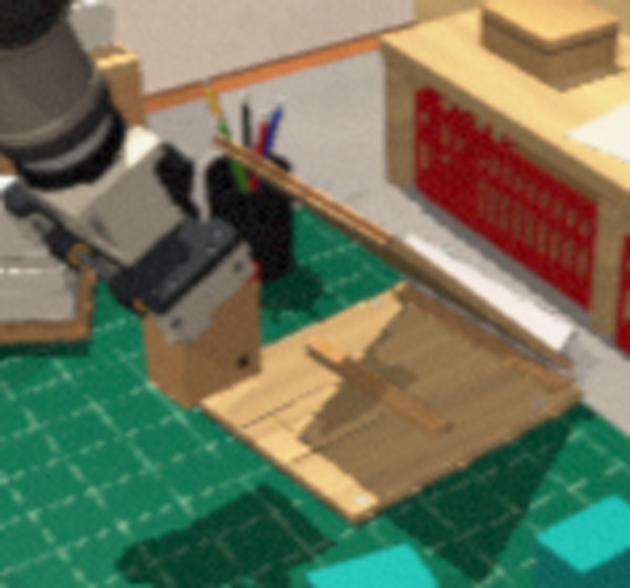

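View pics/w12.png

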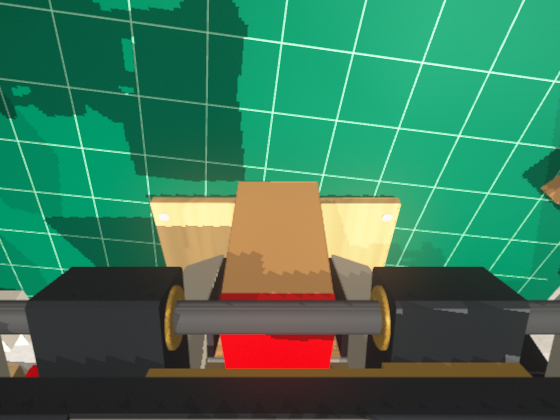

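```bash
python3 -m creep '[-0.05,0.7,1.2,-0.006,-0.004,0.002, -0.05,0.7,1.2,0,0,0, -0.05,0.7,1.2,0,0,0, -0.05,0.8,1.2,0,0,0, 0,0.8,1.2,0,0,0, 0,0.8,1.2,0,0,0, 0,0.8,1.2,0,0,0, 0,0.6,1.0,0,0,0, 0,0,0,0,0,0]'; python3 go.py b -66 0 76 .4 0
python3 - <<'E'
from rig import *
import cv2,numpy as np
d=get_image("side"); cv2.imwrite("pics/s13.png",cv2.resize(d["frame"][100:240,190:340,::-1],None,fx=4.2,fy=4.2,interpolation=2))
E
```

```text
time: 15.9
eef_pos: [0.562, 0.1644, 0.0644]
tcp_rot: [0.132, 0.649, 0.734, 0.149]
ft_force: [-0.6, -0.1, -1.4]
width: 0.0447
t 15.9 now board [-78.8  -3.1  93. ] world [0.55   0.1629 0.093 ] F [-0.6 -0.1 -1.4] w 0.0447
shift cm, tool now: [0.33 0.51 2.06]  tool target: [0.32 0.52 2.06]
turn: [ 0.001  0.002 -0.006]
ik [ 0.17  0.43  1.97 -0.04  0.34 -1.5 ] 0.0 now [ 0.16  0.43  1.93 -0.04  0.39 -1.5 ]
```

View pics/s13.png

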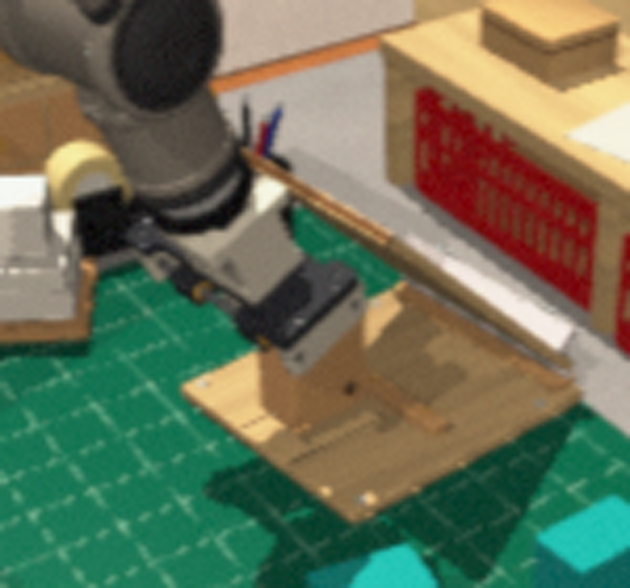

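```bash
python3 -m creep '[0.13,0.2,0.7,0.001,0.002,-0.006, 0.1,0.2,0.7,0,0,0, 0.1,0.1,0.5,0,0,0, 0,0,0.1,0,0,0, 0,0,0,0,0,0,0,0,0,0,0,0]'; python3 go.py b -57 0 73.5 .4 0
python3 -m creep '[0,-0.08,0.18,0,0,0,0,-0.08,0.18,0,0,0,0,0,0,0,0,0]'; python3 go.py b -57 0 73.5 .4 0
```

```text
time: 16.55
eef_pos: [0.5729, 0.1709, 0.0492]
tcp_rot: [0.131, 0.646, 0.737, 0.15]
ft_force: [0.1, -0.5, -1.6]
width: 0.0447
t 16.55 now board [-67.2   1.8  77.8] world [0.5609 0.1693 0.0778] F [ 0.1 -0.5 -1.6] w 0.0447
shift cm, tool now: [-0.18  0.77  0.79]  tool target: [-0.18  0.77  0.79]
turn: [ 0.001 -0.001  0.002]
ik [ 0.17  0.45  1.94 -0.04  0.35 -1.5 ] 0.0 now [ 0.17  0.47  1.91 -0.04  0.36 -1.5 ]
time: 16.85
eef_pos: [0.5729, 0.1708, 0.0451]
tcp_rot: [0.131, 0.646, 0.737, 0.15]
ft_force: [-0.5, -0.0, -1.2]
width: 0.0448
t 16.85 now board [-67.2   1.7  73.7] world [0.5609 0.1692 0.0737] F [-0.5 -0.  -1.2] w 0.0448
shift cm, tool now: [-0.18  0.93  0.41]  tool target: [-0.17  0.93  0.41]
turn: [ 0.001 -0.001  0.002]
ik [ 0.17  0.45  1.94 -0.04  0.35 -1.5 ] 0.0 now [ 0.17  0.48  1.91 -0.04  0.35 -1.49]
```

```bash
python3 -m creep '[-0.17,-0.04,0.09,0,0,0.002, 0,-0.04,0.09,0,0,0,0,0,0,0,0,0]'; python3 go.py
python3 - <<'E'
from rig import *
import cv2,numpy as np
d=get_image("side"); cv2.imwrite("pics/s14.png",cv2.resize(d["frame"][140:240,220:340,::-1],None,fx=6,fy=6,interpolation=2))
s=sense();d=get_image("wrist"); cv2.imwrite("pics/w14.png",d["frame"][...,::-1])
E
```

```text
time: 17.15
eef_pos: [0.5739, 0.1697, 0.045]
tcp_rot: [0.132, 0.646, 0.736, 0.151]
ft_force: [-6.1, 2.0, 10.5]
width: 0.0452
t 17.15 now board [-66.5   0.4  73.5] world [0.5618 0.1681 0.0735] F [-6.1  2.  10.5] w 0.0452
```

View pics/s14.png

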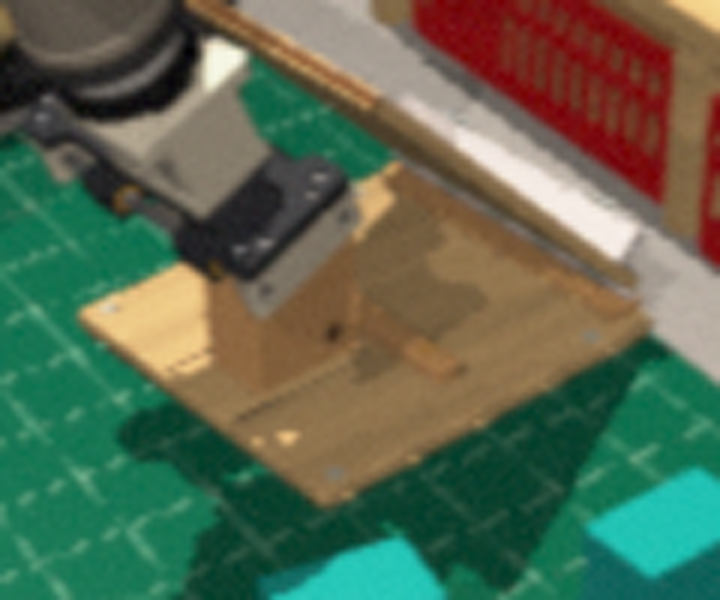

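View pics/w14.png

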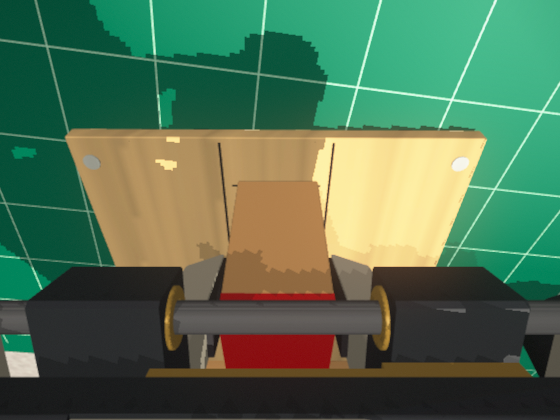

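```bash
python3 -m creep '[-0.15,0.03,-0.07,0,0,0, 0,0.18,0.08,0,0,0, 0,0.18,0.08,0,0,0, 0,0.18,0.08,0,0,0, 0,0,0,0,0,0]'; python3 go.py
python3 -m creep '[0,0.14,0.06,0,0,0, 0,0.09,0.04,0,0,0, 0,0,0,0,0,0]'; python3 go.py
```

```text
time: 17.75
eef_pos: [0.5796, 0.1684, 0.045]
tcp_rot: [0.132, 0.646, 0.736, 0.151]
ft_force: [-5.8, 0.2, 8.3]
width: 0.0448
t 17.75 now board [-61.   -1.5  73.5] world [0.5675 0.1668 0.0735] F [-5.8  0.2  8.3] w 0.0448
time: 18.05
eef_pos: [0.5818, 0.1687, 0.045]
tcp_rot: [0.132, 0.646, 0.736, 0.15]
ft_force: [-6.5, -0.9, 10.1]
width: 0.0448
t 18.05 now board [-58.7  -1.5  73.5] world [0.5698 0.1671 0.0735] F [-6.5 -0.9 10.1] w 0.0448
```

```bash
python3 -m creep '[0,0.16,0.04,0,0,0, 0,0,0,0,0,0]'; python3 go.py
python3 -m creep '[0,0.18,0.07,0,0,0, 0,0,0,0,0,0]'; python3 go.py
```

```text
time: 18.25
eef_pos: [0.5825, 0.1688, 0.0449]
tcp_rot: [0.131, 0.647, 0.736, 0.15]
ft_force: [-10.5, -0.8, 13.1]
width: 0.0448
t 18.25 now board [-57.9  -1.5  73.5] world [0.5705 0.1672 0.0735] F [-10.5  -0.8  13.1] w 0.0448
time: 18.45
eef_pos: [0.5827, 0.169, 0.045]
tcp_rot: [0.13, 0.647, 0.737, 0.149]
ft_force: [-19.7, -0.8, 22.5]
width: 0.0451
t 18.45 now board [-57.6  -1.3  73.6] world [0.5708 0.1674 0.0736] F [-19.7  -0.8  22.5] w 0.0451
```

```bash
python3 -m creep '[0,-0.05,-0.15,0,0,0, 0,0,0,0,0,0]'; python3 go.py
python3 - <<'E'
from rig import *
import cv2,numpy as np
d=get_image("side"); cv2.imwrite("pics/s15.png",cv2.resize(d["frame"][140:240,220:340,::-1],None,fx=6,fy=6,interpolation=2))
s=sense();d=get_image("wrist"); cv2.imwrite("pics/w15.png",d["frame"][...,::-1])
E
```

```text
time: 18.65
eef_pos: [0.5827, 0.1688, 0.0451]
tcp_rot: [0.13, 0.647, 0.737, 0.149]
ft_force: [-9.7, -0.6, 8.0]
width: 0.0448
t 18.65 now board [-57.7  -1.5  73.6] world [0.5708 0.1672 0.0736] F [-9.7 -0.6  8. ] w 0.0448
```

View pics/s15.png

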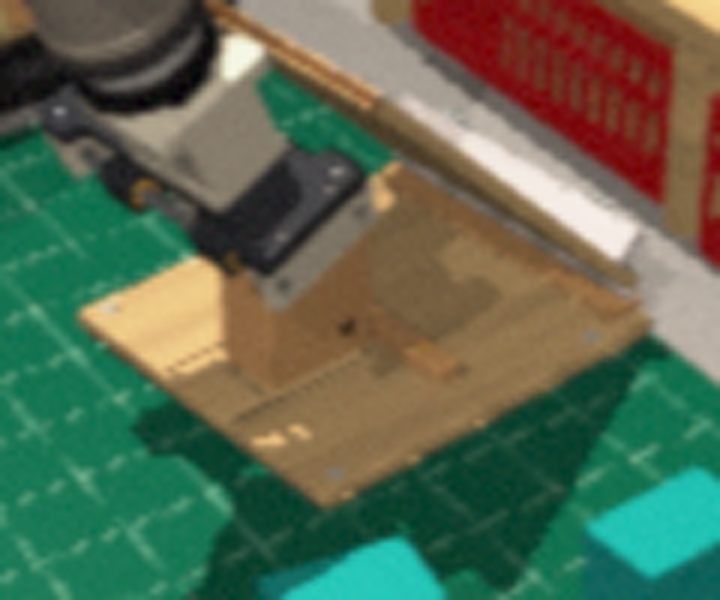

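View pics/w15.png

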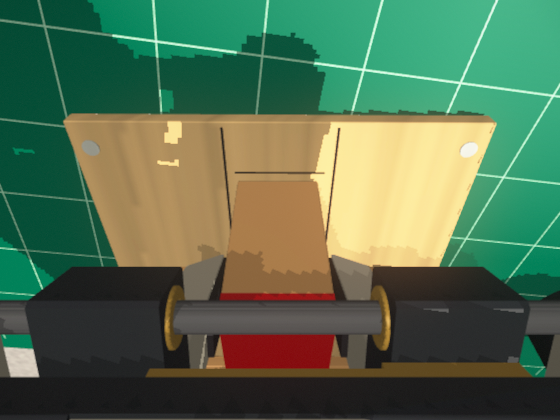

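```bash
python3 -m creep '[0,0,0,0,0,0,0,0,0,0,0,0,0,0,0,0,0,0,0,0,0,0,0,0]' 0.75; python3 go.py
python3 -m creep '[0,0,-1,0,0,0, 0,0,-1.5,0,0,0, 0,0,-2,0,0,0, 0,-0.5,-2,0,0,0, 0,-1,-2,0,0,0, 0,-1,-2,0,0,0,0,0,0,0,0,0]'
python3 go.py b -80 0 74 .4 0
python3 - <<'E'
from rig import *
import cv2,numpy as np
d=get_image("side"); np.savez("pics/side16.npz",**d);cv2.imwrite("pics/s16.png",cv2.resize(d["frame"][130:230,220:340,::-1],None,fx=6,fy=6,interpolation=2))
s=sense();d=get_image("wrist"); cv2.imwrite("pics/w16.png",d["frame"][...,::-1])
E
```

```text
time: 19.15
eef_pos: [0.5846, 0.169, 0.0454]
tcp_rot: [0.131, 0.647, 0.736, 0.15]
ft_force: [0.8, 0.5, 0.2]
width: 0.0682
t 19.15 now board [-55.9  -1.6  73.9] world [0.5725 0.1674 0.0739] F [0.8 0.5 0.2] w 0.0682
time: 19.85
eef_pos: [0.5201, 0.1608, 0.1346]
tcp_rot: [0.132, 0.646, 0.736, 0.151]
ft_force: [-0.8, 0.5, -0.1]
width: 0.069
t 19.85 now board [-121.    -1.4  163.1] world [0.508  0.1592 0.1631] F [-0.8  0.5 -0.1] w 0.069
shift cm, tool now: [0.12 0.25 9.81]  tool target: [0.14 0.29 9.8 ]
turn: [ 0.004 -0.001  0.   ]
ik [ 0.17  0.42  2.01 -0.05  0.32 -1.49] 0.0 now [ 0.17  0.25  1.95 -0.03  0.54 -1.51]
```

View pics/s16.png

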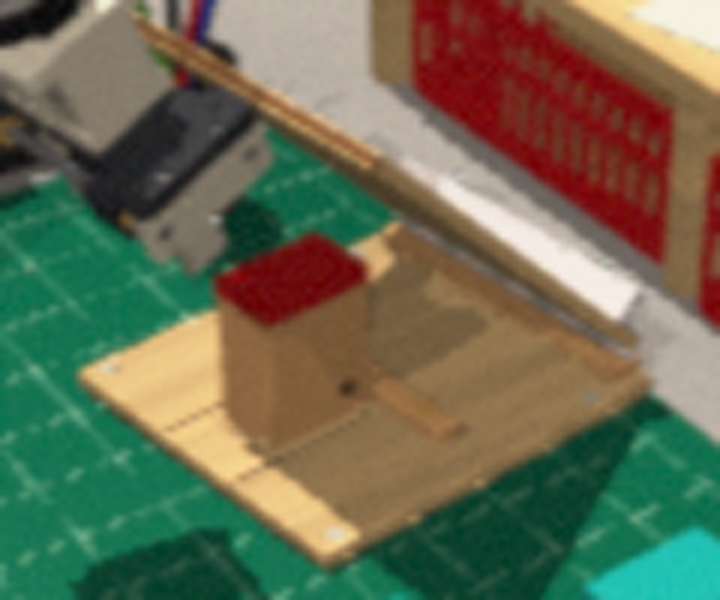

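View pics/w16.png

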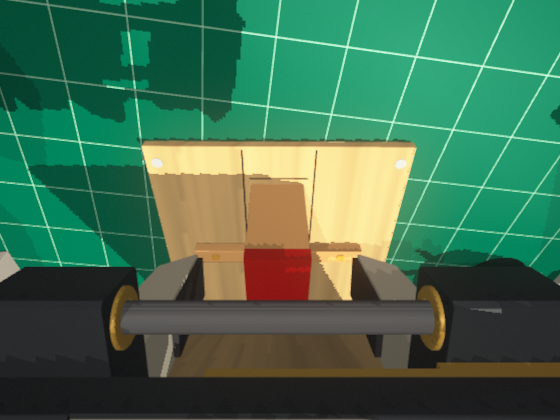

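```bash
python3 - <<'E'
from h import *
from go import *
d=load("side16");s=lambda u,v:(220+(u+.5)/6-.5,130+(v+.5)/6-.5)
for n,u,v,z in (("top ml",217,281,.102),("top far l",316,234,.102),("top far r",369,272,.102),("top mr",270,326,.102),("bot mr",272,447,.012),("bot ml",225,405,.012),("bot far r",372,402,.012),("cleat near",443,438,.012),("cleat near top f",443,433,.024),("line- a",237,478,.012),("line- b",365,410,.012),("line+ a",165,430,.012),("line+b",222,402,.012),("N",330,560,.012),("F",82,377,.012)): print(n,bf(onz(d,s(u,v),z)))
import cv2
f=d["frame"][180:215,245:300,::-1];cv2.imwrite("pics/c16.png",cv2.resize(f,None,fx=14,fy=14,interpolation=2))
E
```

```text
top ml [-71.5  17.9 102. ]
top far l [ -2.3  19.5 102. ]
top far r [ -5.8 -28.6 102. ]
top mr [-77.4 -33.9 102. ]
bot mr [-68.3 -19.2  12. ]
bot ml [-63.3  28.6  12. ]
bot far r [ -0.3 -23.3  12. ]
cleat near [  6.6 -74.5  12. ]
cleat near top f [ -1.3 -83.2  24. ]
line- a [-99.7 -28.4  12. ]
line- b [ -8.2 -26.5  12. ]
line+ a [-102.4   31.9   12. ]
line+b [-62.8  32.   12. ]
N [-106.9 -114.2   12. ]
F [-107.   103.7   12. ]
```

View pics/c16.png

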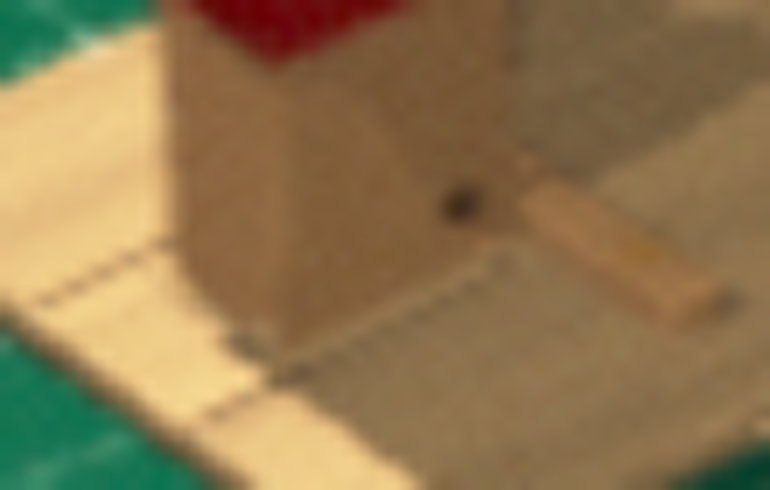

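```bash
python3 - <<'E'
from rig import *
import cv2,numpy as np
s=sense();d=get_image("wrist"); np.savez("pics/wrist17.npz",pos=s['eef_pos'],rot=s['tcp_rot'],**d); cv2.imwrite("pics/w17.png",cv2.resize(d["frame"][130:270,180:380,::-1],None,fx=4,fy=4,interpolation=2))
E
```

```text
(no output)
```

View pics/w17.png

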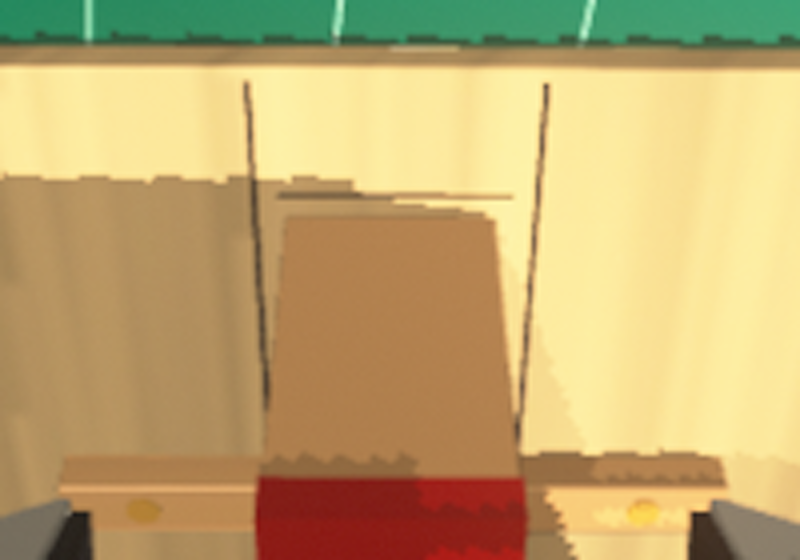

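```bash
python3 - <<'E'
from h import *
from go import *
w=load("wrist17");T=np.eye(4);T[:3,:3]=Ro.from_quat(w["rot"],scalar_first=True).as_matrix();T[:3,3]=w["pos"];T=T@w["T_tool_cam"]
s=lambda u,v:(180+(u+.5)/4-.5,130+(v+.5)/4-.5)
for n,u,v,z in (("front L",100,67,.012),("front R",700,68,.012),("blk L",285,217,.012),("blk R",495,217,.012),("cleat bot L",160,457,.012),("cleat bot R",620,455,.012),("cleat top L",160,487,.024),("cleat top R",640,486,.024),("line L",257,217,.012),("line R",535,217,.012),("blk top L",258,478,.102),("blk top R",522,477,.102)): print(n,bf(onz(w,s(u,v),z,T)))
E
```

```text
front L [-106.8  -58.5   12. ]
front R [-106.7   60.2   12. ]
blk L [-71.1 -23.5  12. ]
blk R [-71.2  21.2  12. ]
cleat bot L [ -0.8 -57.   12. ]
cleat bot R [-1.6 54.8 12. ]
cleat top L [ -2.4 -55.4  24. ]
cleat top R [-2.9 57.9 24. ]
line L [-71.1 -29.5  12. ]
line R [-71.2  29.8  12. ]
blk top L [-81.6 -22.5 102. ]
blk top R [-81.9  20.1 102. ]
```

```bash
python3 go.py b -121 0 290 .4 0; python3 go.py b -32 0 250 0 0;python3 go.py b -71 0 175 0 0
```

```text
t 20.0 now board [-119.8   -1.6  161. ] world [0.5093 0.1591 0.161 ] F [ 0.6 -0.3  0.7] w 0.0688
shift cm, tool now: [  0.17   4.93 -11.92]  tool target: [  0.16   4.9  -11.93]
turn: [ 0.002 -0.001  0.   ]
ik [ 0.17  0.11  1.73 -0.02  0.9  -1.52] 0.0 now [ 0.17  0.25  1.95 -0.03  0.53 -1.51]
t 20.0 now board [-119.8   -1.6  161. ] world [0.5093 0.1591 0.161 ] F [ 0.6 -0.3  0.7] w 0.0688
shift cm, tool now: [ 0.16 10.35 -5.  ]  tool target: [ 0.16  7.56 -8.65]
turn: [ 0.402 -0.001  0.   ]
ik [ 0.16  0.52  1.18  0.    1.44 -1.54] 0.0 now [ 0.17  0.25  1.95 -0.03  0.53 -1.51]
t 20.0 now board [-119.8   -1.6  161. ] world [0.5093 0.1591 0.161 ] F [ 0.6 -0.3  0.7] w 0.0688
shift cm, tool now: [0.16 3.82 0.37]  tool target: [ 0.16  3.66 -1.15]
turn: [ 0.402 -0.001  0.   ]
ik [ 0.16  0.48  1.46  0.    1.2  -1.54] 0.0 now [ 0.17  0.25  1.95 -0.03  0.53 -1.51]
```

```bash
python3 -m creep '[0.16,0.8,-2,0,0,0, 0,0.8,-2,0,0,0, 0,0.8,-2,0,0,0, 0,0.8,-2,0,0,0, 0,0.8,-2,0,0,0, 0,0.8,-2,0,0,0, 0,0,0,0.1,0,0, 0,0,0,0.1,0,0, 0,0,0,0.1,0,0, 0,0,0,0.1,0,0, 0,0,0,0,0,0]' 0; python3 go.py b -32 0 240 0 0
```

```text
time: 21.1
eef_pos: [0.5201, 0.1617, 0.2592]
tcp_rot: [-0.001, 0.66, 0.751, -0.001]
ft_force: [-0.2, -0.4, 0.1]
width: 0.0001
t 21.1 now board [-108.6   -0.5  290.2] world [0.5202 0.1616 0.2902] F [-0.2 -0.4  0.1] w 0.0001
shift cm, tool now: [0.05 7.68 5.  ]  tool target: [0.05 7.66 5.02]
turn: [-0.002 -0.001 -0.   ]
ik [ 0.16  0.52  1.2   0.    1.41 -1.54] 0.0 now [ 0.16  0.34  1.36  0.    1.44 -1.54]
```

```bash
python3 -m creep '[0.05,2,0,0,0,0, 0,2,0,0,0,0, 0,2,1,0,0,0, 0,1.68,1.5,0,0,0, 0,0,1.5,0,0,0, 0,0,1,0,0,0, 0,0,0,0,0,0]'; python3 go.py b -32 0 222 0 0
python3 -m creep '[0,0,0.6,0,0,0, 0,0,0.6,0,0,0, 0,0,0.5,0,0,0, 0,0,0,0,0,0]';python3 go.py
```

```text
time: 21.8
eef_pos: [0.593, 0.1722, 0.2097]
tcp_rot: [-0.001, 0.66, 0.752, -0.0]
ft_force: [-0.3, -0.3, 0.4]
width: 0.0005
t 21.8 now board [-35.    0.5 240.7] world [0.593  0.1721 0.2407] F [-0.3 -0.3  0.4] w 0.0005
shift cm, tool now: [-0.05  0.31  1.87]  tool target: [-0.05  0.31  1.87]
turn: [-0.001 -0.001  0.001]
ik [ 0.16  0.53  1.24  0.    1.37 -1.54] 0.0 now [ 0.16  0.51  1.23  0.    1.4  -1.54]
time: 22.2
eef_pos: [0.5937, 0.1723, 0.1939]
tcp_rot: [-0.0, 0.66, 0.752, 0.0]
ft_force: [0.3, -0.0, -0.4]
width: 0.0002
t 22.2 now board [-34.4   0.5 224.9] world [0.5937 0.1723 0.2249] F [ 0.3 -0.  -0.4] w 0.0002
```

```bash
python3 -m creep '[0,-0.2,0.5,0,0,0, 0,-0.4,0.47,0,0,0, 0,-0.4,0.47,0,0,0, 0,0,0,0,0,0]';python3 go.py
python3 -m creep '[0,-0.4,0.45,0,0,0, 0,-0.4,0.45,0,0,0, 0,-0.4,0.45,0,0,0, 0,0,0,0,0,0]';python3 go.py
python3 - <<'E'
from rig import *
import cv2,numpy as np
d=get_image("side"); cv2.imwrite("pics/s18.png",cv2.resize(d["frame"][100:230,200:340,::-1],None,fx=5,fy=4.6,interpolation=2))
E
```

```text
time: 22.6
eef_pos: [0.5834, 0.171, 0.1798]
tcp_rot: [-0.0, 0.66, 0.752, 0.0]
ft_force: [0.2, 0.8, 0.9]
width: 0.0004
t 22.6 now board [-44.7   0.5 210.8] world [0.5834 0.1709 0.2108] F [0.2 0.8 0.9] w 0.0004
time: 23.0
eef_pos: [0.5712, 0.1694, 0.1659]
tcp_rot: [-0.001, 0.66, 0.752, 0.0]
ft_force: [-0.4, -0.3, 0.8]
width: 0.0006
t 23.0 now board [-57.    0.5 196.9] world [0.5712 0.1694 0.1969] F [-0.4 -0.3  0.8] w 0.0006
```

View pics/s18.png

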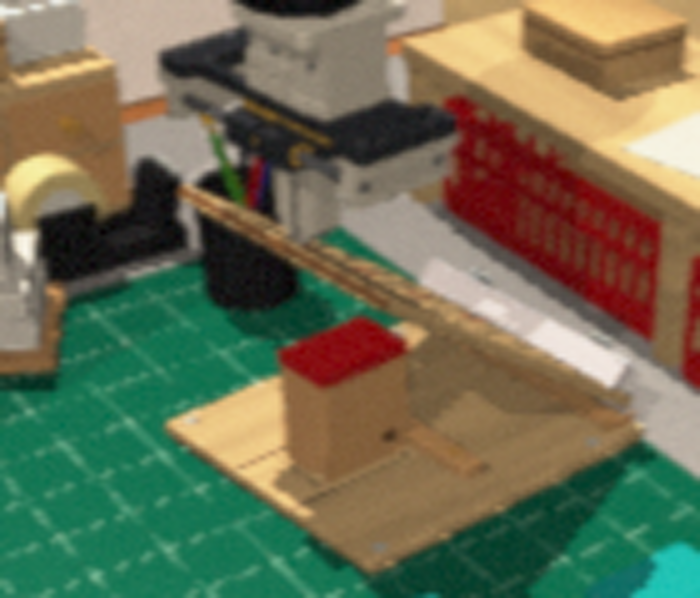

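```bash
python3 -m creep '[0,-0.38,0.48,0,0,0, 0,-0.37,0.48,0,0,0, 0,-0.35,0.48,0,0,0, 0,0,0,0,0,0]';python3 go.py
python3 -m creep '[0,-0.2,0.3,0,0,0, 0,-0.15,0.3,0,0,0, 0,0,0,0,0,0]';python3 go.py
```

```text
time: 23.45
eef_pos: [0.5603, 0.168, 0.1513]
tcp_rot: [-0.001, 0.66, 0.752, -0.0]
ft_force: [0.1, -0.6, 1.6]
width: 0.0006
t 23.45 now board [-67.9   0.5 182.3] world [0.5604 0.168  0.1823] F [ 0.1 -0.6  1.6] w 0.0006
time: 23.75
eef_pos: [0.5576, 0.1676, 0.1458]
tcp_rot: [-0.0, 0.66, 0.752, 0.0]
ft_force: [0.8, -0.1, 1.2]
width: 0.0004
t 23.75 now board [-70.8   0.5 176.8] world [0.5575 0.1676 0.1768] F [ 0.8 -0.1  1.2] w 0.0004
```

Now press straight down in small steps to feel the block.

```bash
python3 -m creep '[0,0,0.2,0,0,0, 0,0,0.2,0,0,0, 0,0,0,0,0,0]';python3 go.py
python3 -m creep '[0,0,0.2,0,0,0, 0,0,0,0,0,0]';python3 go.py
```

```text
time: 24.05
eef_pos: [0.5579, 0.1676, 0.142]
tcp_rot: [0.0, 0.66, 0.752, 0.001]
ft_force: [0.4, -0.1, 2.6]
width: 0.0004
t 24.05 now board [-70.5   0.5 173. ] world [0.5579 0.1676 0.173 ] F [ 0.4 -0.1  2.6] w 0.0004
time: 24.25
eef_pos: [0.5579, 0.1676, 0.14]
tcp_rot: [0.0, 0.66, 0.752, 0.001]
ft_force: [0.7, 0.3, 1.6]
width: 0.0004
t 24.25 now board [-70.5   0.5 171. ] world [0.5578 0.1676 0.171 ] F [0.7 0.3 1.6] w 0.0004
```

```bash
python3 -m creep '[0,0,0.2,0,0,0, 0,0,0,0,0,0]';python3 go.py
python3 -m creep '[0,0,0.2,0,0,0, 0,0,0,0,0,0]';python3 go.py
python3 - <<'E'
from rig import *
import cv2,numpy as np
d=get_image("side"); cv2.imwrite("pics/s19.png",cv2.resize(d["frame"][100:230,200:340,::-1],None,fx=5,fy=4.6,interpolation=2))
E
```

```text
time: 24.45
eef_pos: [0.5578, 0.1676, 0.138]
tcp_rot: [-0.0, 0.66, 0.752, 0.001]
ft_force: [0.7, -0.2, 2.5]
width: 0.0004
t 24.45 now board [-70.5   0.5 169. ] world [0.5578 0.1676 0.169 ] F [ 0.7 -0.2  2.5] w 0.0004
time: 24.65
eef_pos: [0.5578, 0.1676, 0.136]
tcp_rot: [-0.0, 0.66, 0.752, 0.001]
ft_force: [0.3, 0.1, 2.3]
width: 0.0003
t 24.65 now board [-70.5   0.5 167. ] world [0.5578 0.1676 0.167 ] F [0.3 0.1 2.3] w 0.0003
```

View pics/s19.png

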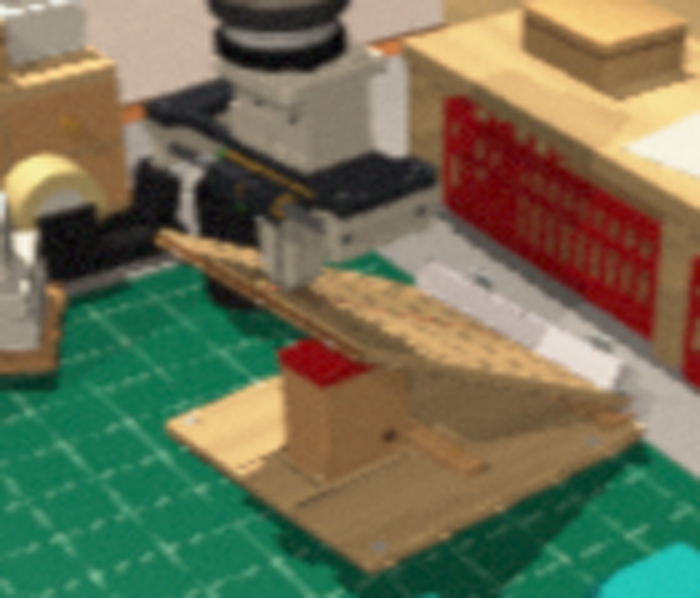

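```bash
for i in 1; do python3 -m creep '[0,0,0.2,0,0,0, 0,0,0,0,0,0]';python3 go.py; done
python3 -m creep '[0,0,0.2,0,0,0, 0,0,0,0,0,0]';python3 go.py
python3 -m creep '[0,0,0.2,0,0,0, 0,0,0,0,0,0]';python3 go.py
```

```text
time: 24.9
eef_pos: [0.5578, 0.1676, 0.134]
tcp_rot: [-0.0, 0.66, 0.752, 0.001]
ft_force: [0.4, -0.1, 2.0]
width: 0.0003
t 24.9 now board [-70.5   0.5 165. ] world [0.5578 0.1676 0.165 ] F [ 0.4 -0.1  2. ] w 0.0003
time: 25.1
eef_pos: [0.5581, 0.1676, 0.1324]
tcp_rot: [0.0, 0.66, 0.752, 0.001]
ft_force: [-0.5, 0.1, 4.6]
width: 0.0006
t 25.1 now board [-70.3   0.5 163.4] world [0.558  0.1676 0.1634] F [-0.5  0.1  4.6] w 0.0006
time: 25.3
eef_pos: [0.5586, 0.1677, 0.1315]
tcp_rot: [0.001, 0.66, 0.752, 0.002]
ft_force: [-1.1, -0.3, 8.4]
width: 0.0005
t 25.3 now board [-69.8   0.5 162.5] world [0.5585 0.1677 0.1625] F [-1.1 -0.3  8.4] w 0.0005
```

```bash
python3 -m creep '[0,0,0.25,0,0,0, 0,0,0,0,0,0]';python3 go.py
python3 - <<'E'
from rig import *
import cv2,numpy as np
d=get_image("side");np.savez("pics/side20.npz",**d); cv2.imwrite("pics/s20.png",cv2.resize(d["frame"][130:230,210:340,::-1],None,fx=6,fy=6,interpolation=2))
d=get_image("scene");np.savez("pics/scene20.npz",**d); cv2.imwrite("pics/s21.png",cv2.resize(d["frame"][130:230,260:390,::-1],None,fx=6,fy=6,interpolation=2))
E
```

```text
time: 25.5
eef_pos: [0.5595, 0.1678, 0.1304]
tcp_rot: [0.002, 0.66, 0.752, 0.003]
ft_force: [-0.2, 0.1, 15.4]
width: 0.0006
t 25.5 now board [-69.    0.5 161.4] world [0.5593 0.1678 0.1614] F [-0.2  0.1 15.4] w 0.0006
```

View pics/s20.png

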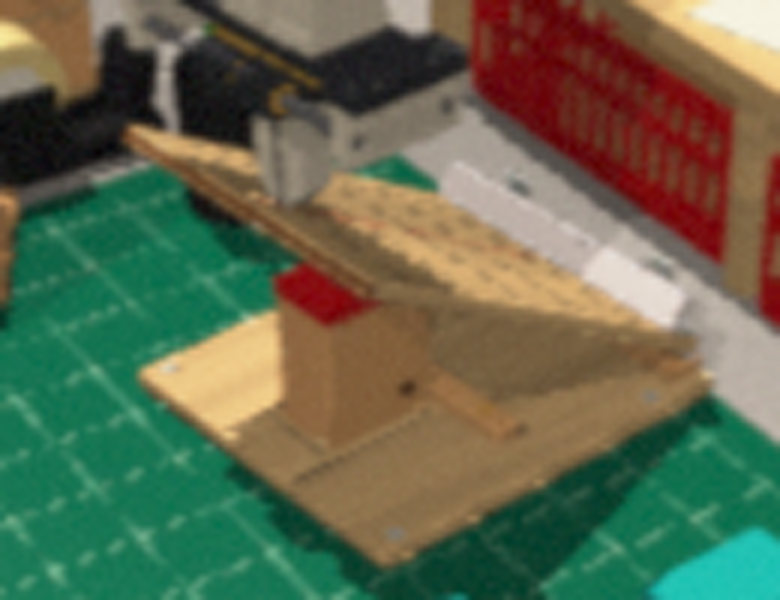

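View pics/s21.png

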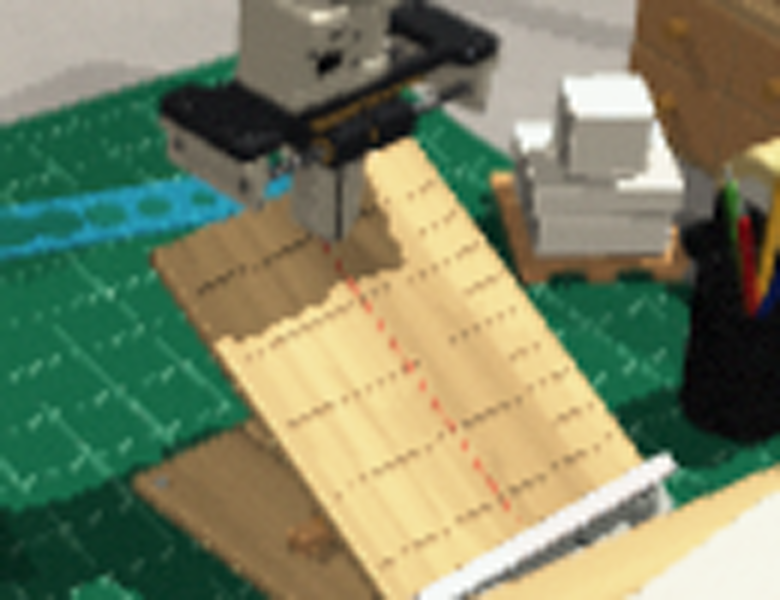

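```bash
python3 - <<'E'
from h import *
from go import *
d=load("side20");e=load("scene20")
s=lambda u,v:(210+(u+.5)/6-.5,130+(v+.5)/6-.5);c=lambda u,v:(260+(u+.5)/6-.5,130+(v+.5)/6-.5)
def tri(p,q):
    M=np.zeros((3,3));r=np.zeros(3)
    for o,v in (ray(d,p),ray(e,q)):
        v=v/np.linalg.norm(v);P=np.eye(3)-np.outer(v,v);M+=P;r+=P@o
    return np.linalg.solve(M,r)
print(bf(tri(s(372,287),c(153,257))),bf(tri(s(128,128),c(410,140))),bf(tri(s(290,204),c(325,238))))
t=.546;print("exp top edge",127.5-270*np.cos(t)+10*np.sin(t),26+270*np.sin(t)+10*np.cos(t))
for n,p in (("blk top mouth L",s(275,277)),("top mr",s(330,323)),("bot mr",s(333,447))): print(n,bf(onz(d,p,.102 if 'top' in n else .012)))
E
```

```text
[-100.8  -98.   167.5] [-101.   101.8  169.2] [-69.9   5.1 154.3]
exp top edge -98.05155062302376 174.7497832319414
blk top mouth L [-69.9  21.7 102. ]
top mr [-75.6 -31.8 102. ]
bot mr [-67.9 -19.5  12. ]
```

```bash
python3 - <<'E'
from h import *
from go import *
def b(x,y,z): return np.array([*(O+Xb*(x-1.7)/1e3+Yb*y/1e3),z/1e3])
d=load("side20");e=load("scene20")
def top(t,y): return b(127.5-270*np.cos(t)+10*np.sin(t),y,26+270*np.sin(t)+10*np.cos(t))
for t in (.50,.52,.546,.56):
    f=lambda p:np.round((proj(d,p)-[210,130])*6,0);g=lambda p:np.round((proj(e,p)-[260,130])*6,0)
    print(t,f(top(t,-100)),f(top(t,100)),g(top(t,-100)),g(top(t,100)))
print("seen [372 287] [128 128] [153 257] [410 140]")
for t in (.74,.76,.785): print("stop side16",t,np.round((proj(d,top(t,100))-[220,130])*6),np.round((proj(d,b(127.5-270*np.cos(t),100,26+270*np.sin(t)))-[220,130])*6), "s16 seen edge left end about (135,18)")
for n,p,q in (("blk top far",b(0,22,102),"-2,19"),("mouth l",b(-70,22.5,102),"s16 217,281"),("mouth r",b(-70,-22.5,102),"270,326"),("far r",b(0,-22.5,102),"369,272"),("bot mr",b(-70,-22.5,12),"272,447"),("bot far r",b(0,-22.5,12),"372,402")): print(n,np.round((proj(d,p)-[220,130])*6),q)
E
```

```text
0.5 [362. 295.] [120. 139.] [141. 258.] [399. 142.]
0.52 [367. 284.] [124. 129.] [144. 253.] [402. 137.]
0.546 [373. 271.] [129. 117.] [148. 247.] [408. 131.]
0.56 [376. 264.] [131. 110.] [151. 244.] [410. 128.]
seen [372 287] [128 128] [153 257] [410 140]
stop side16 0.74 [114.  27.] [104.  44.] s16 seen edge left end about (135,18)
stop side16 0.76 [119.  18.] [110.  35.] s16 seen edge left end about (135,18)
stop side16 0.785 [126.   7.] [116.  23.] s16 seen edge left end about (135,18)
blk top far [311. 229.] -2,19
mouth l [209. 275.] s16 217,281
mouth r [262. 310.] 270,326
far r [365. 262.] 369,272
bot mr [268. 450.] 272,447
bot far r [367. 400.] 372,402
```

```bash
python3 -m creep '[0,0,-0.3,0,0,0, 0,0,-0.5,0,0,0, 0,0,-1,0,0,0, 0,0,-2,0,0,0, 0,0,-3,0,0,0, 0,0,-3,0,0,0, 0,-3,-2,0,0,0, 0,-3,-1,0,0,0, 0,-3,0,0,0,0, 0,-3,0,0,0,0, 0,0,0,0,0,0]';python3 go.py
python3 - <<'E'
from rig import *
import cv2,numpy as np
d=get_image("side");np.savez("pics/side22.npz",**d); cv2.imwrite("pics/s22.png",cv2.resize(d["frame"][130:230,210:340,::-1],None,fx=6,fy=6,interpolation=2))
d=get_image("scene");np.savez("pics/scene22.npz",**d); cv2.imwrite("pics/s23.png",d["frame"][:,:,::-1])
E
```

```text
time: 26.7
eef_pos: [0.4357, 0.1518, 0.2563]
tcp_rot: [-0.0, 0.659, 0.752, 0.0]
ft_force: [-0.5, -0.2, 0.5]
width: 0.0005
t 26.7 now board [-193.7    0.6  287.3] world [0.4357 0.1518 0.2873] F [-0.5 -0.2  0.5] w 0.0005
```

View pics/s22.png

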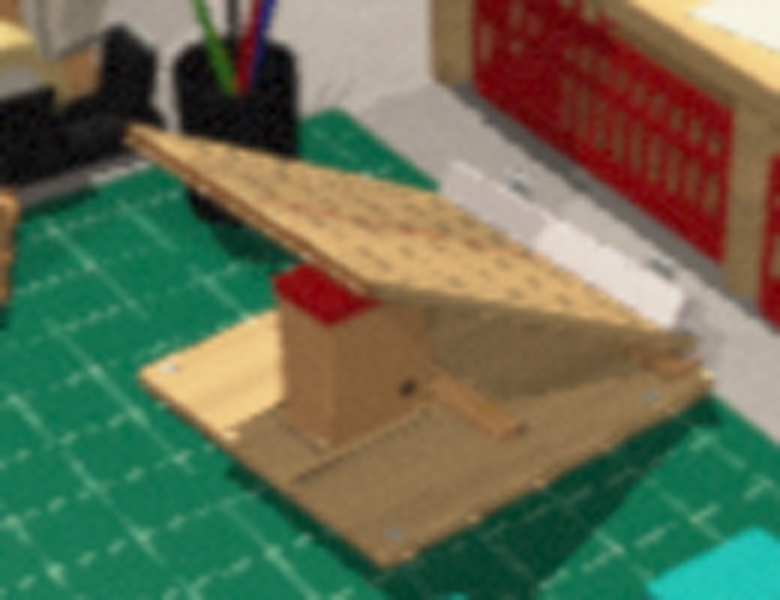

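View pics/s23.png

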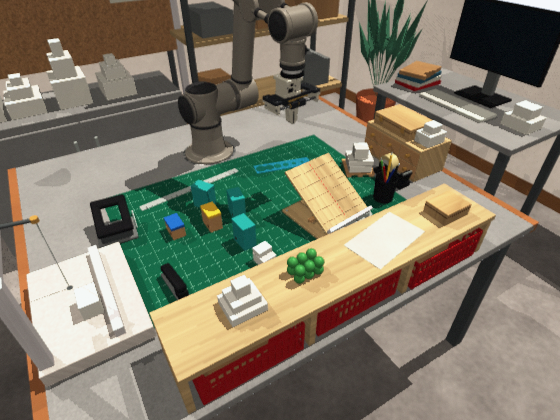

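```bash
python3 -c "
from rig import *
s=sense();print(s['qvel'].round(3),s['ft_force'].round(1));print(finish_job())"
```

```text
[-0.005  0.031 -0.028 -0.    -0.005 -0.002] [ 0.1 -0.4  0. ]
the job is handed in; nothing more can be done
None
```

I set the board to its steep slope and handed the job in at about 27 s of the 61 s. The leaf went up to its stop (28 N at the fingers). I then stood the red-topped tall block on the baseboard, pushed it against the cleat, released it, and folded the leaf down until it pressed on the block with about 15 N.

**Checks that passed**
- **Block position:** after release, the wrist camera put it square on the baseboard, about 1 mm off the middle and within about 0.5 mm of the cleat. The side view showed it unmoved after I pressed the leaf down.
- **Leaf:** it stayed in place once the gripper left. Its angle comes out at about 0.54 rad against the nominal 0.546, once corrected for the camera bias below.
- **Surroundings:** in the last scene picture the other two spacers and everything else look unmoved. The robot was clear, with near-zero force on it.

**What disagreed or failed**
- **Fingertips:** they appeared about 31 mm further back than `tip_reach` says. My first attempt to lift the leaf passed over its edge without touching it; I corrected for the offset and the second attempt worked.
- **Camera bias:** raised points showed about 2 pixels low in the side view, so the uncorrected leaf angle read about 0.52 rad. The block top and the leaf at its stop showed the same shift, so I took it as camera bias. The leaf angle is therefore less certain than the block position.

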